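# Turn over a lidded tin and stack it lid down

## Robot

A 7-joint arm with a two-finger parallel gripper is mounted at the origin on the work surface; the furniture and walls round the work are solid. World frame = base frame: x ahead of the robot, y to its left, z up, the work surface at z = 0. Lengths are in m, angles in rad, forces in N, time in s.
With the tool pointing down it reaches from about 0.35 to 0.9 m from the base axis. Payload 8.1 kg.
Tool frame: the origin (TCP) lies at the very end of the fingers, on their centre line; the grasp point (between the pads) lies 19 mm behind it (arm.grasp_offset is the distance from the TCP to the grasp point, in m); z points along the fingers, y is the direction in which the jaws open and shut (so a half turn about z gives the same grasp; the last joint's range is limited). The gripper opens to 92 mm and grips with 3 to 60 N. Pads are 19 mm wide; open, the fingers measure 130 mm over their backs; the gripper's body (75 mm by 190 mm) begins 47 mm behind the grasp point.
Start: joints at [1.125, 0.434, 0.025, 1.573, -0.012, 1.134, -0.075], TCP at [0.21, -0.589, 0.227] pointing down, gripper open.
Joint ranges: [-2.62, 2.62], [-0.44, 2.09], [-1.27, 1.32], [0.08, 2.57], [-1.32, 4.46], [0.12, 2], [-2.74, 2.74]. Speed limits (rad/s): [2.22, 2.22, 3.01, 3.01, 3.14, 3.14, 3.14].

## Interface

Orientations are given as a rotation vector (axis times angle).
In Python, from cell import arm, eyes, workorder gives the robot as it stands.
- The arm moves only by the shell command python3 -m inch 'ROWS' [FORCE]. ROWS is JSON, a list that holds one entry, the list of rows, each a list of 5 numbers: the closure, from 0 (fully open) to 1 (shut), then the shift along the tool's x, y, z in mm, then the turn about the tool's z in degrees. A call has 1 to 12 rows; each row shifts and turns the pose as measured when the row begins, along the tool's axes as they then stand; what a row does not reach is not made up. A row lasts 1/10 s, in which the tool goes at most 50 mm and 8.59 degrees, less where a joint would pass 70% of its speed; a pose out of reach is approached as far as the arm can. A call with a gripper value outside its range is refused whole. The fingers move at their own pace and stop on an object; FORCE is the grip in N (left out, the last holds). Time passes only in rows, so rows that do not move let the fingers close. It gives the time, the measured TCP pose, the force and the opening at its end, in the units of the state.
- arm.observe(): the state, without advancing time (a new reading comes with each control period).
- eyes.get_image(name): name is "side" or "top"; returns a dict with "frame" (400x640x3 uint8, blue, green, red), "intrinsics" (3x3 intrinsics, pixels), "k1" (the pictures are not rectified: a ray, as slopes to the right and down, at radius r is drawn at 1 + k1 r^2 times it, then the intrinsics apply), "rvec" (rotation vector, rad) and "tvec" (3), from world to camera coordinates, as OpenCV has them. Camera axes: x right, y down, z forward; pixel columns grow to the right and rows downward; lengths in m; the calibration is good to about 2 mm. A picture is of the moment at which its call begins. There is no depth.
- workorder.sign_off(): hands the job in, once; it reports no verdict.
The state is a dict: "clock": time; "joints": joint angles; "dq": joint speeds; "joint_efforts": joint torques, N m; "position": TCP position; "ee_rot": TCP orientation; "force": force on the tool from outside, world axes, zero at the start; "ft_torque": the same for the moment, N m; "width": opening from 0.0 (shut) to 1.0 (fully open).
Only numpy, scipy, OpenCV 4.12 (cv2) and the standard library are available. Lean on these libraries where they do the work, as an engineer would, in place of code of your own. Each camera call takes 0.05 s, during which the arm holds its last target.

## Task

Tins of welding tips are kept lid down here. Turn over the tin that sits in the turnover clamp by swinging the clamp's black handle all the way over to its other side, then draw the tin out of the clamp, holding base and lid together so that the lid stays shut, and stack it squarely, orange lid down, on the tin that already lies lid down (not on the one that stands lid up). Leave that lower tin where it lies.

Things in the scene. Friction and masses are not known exactly. Their poses are not given: they have to be found in the camera images.
- tin_center (a point): Centre of the tin to turn over: 56 mm wide (x), 130 long (y), 36 high (z, base to lid; up at the start). Grey base 20 mm, orange lid 16 mm, flush sides; 0.3 kg. It lies lid up with 2 mm play in the clamp's level aluminium sleeve, 80 mm long. Its -y end sticks out 58 mm, free on both sides: take it there across its width and draw it out along its -y, 85 mm or more.
- tin_lid (a joint): Opening of that tin's lid (rad): 0 shut, up to 1.9. It hinges nearly freely at the tin's +y end (inside the sleeve). The sleeve keeps it shut; once the tin is out and upside down, the lid drops open unless the fingers press on the sides of base and lid together.
- clamp_handle (a point): Middle of the clamp's round black bar: 12 mm thick, 60 long, along its y (level; +y away from the tin). Its x points to the sleeve's pivot, parallel to y, 70 mm off, 90 mm above the table. From a stop at pivot height the bar swings up over the top 180 degrees to a stop opposite, turning sleeve and tin; about 2 N, stays where left. It can turn in the fingers, so the gripper may stay pointing down.
- stack_center (a point): Centre of the lower tin, of the same size and make (56 x 130 x 36 mm: x across, y along, z up), 0.4 kg, loose on the table; it already lies orange lid down, flat grey base up. A third such tin stands lid up elsewhere and is not to be used.
Not all that is in view belongs to the job. Leave any green look-alike of the part that bears tin_center alone.

How it is judged:
On the way:
1. the tin is upside down in the clamp, lid shut, the handle fully over (angle between each of tin_center, clamp_handle's own z axis and vertical above 2.97 rad and y of tin_center in the frame of clamp_handle between -0.15 and -0.11 m and x of tin_center in the frame of clamp_handle between 0.06 and 0.08 m and value of joint tin_lid below 0.1 rad), for 0.2 s.
At the end, for the whole second after the job is handed in: The tin rests upside down (within 10 degrees) on the lower tin, their centres within 20 mm of each other seen from above, their long sides parallel within 12 degrees either way round, its lid shut (below 0.1 rad), at rest; the lower tin is still flat on the table, within 30 mm of where it was (angle between tin_center's own z axis and vertical above 2.97 rad and horizontal distance between tin_center and stack_center below 0.02 m and z of tin_center in the frame of stack_center between 0.031 and 0.041 m and angle between the y axis of tin_center and the y axis of stack_center, either way round below 0.21 rad and value of joint tin_lid below 0.1 rad and distance of stack_center from where it was at the start of the episode below 0.03 m and angle between stack_center's own z axis and vertical below 0.1 rad and linear speed of tin below 0.02 m/s); the robot touches nothing.
It fails at once if the tin's lid comes open (more than 0.3 rad) (value of joint tin_lid above 0.3 rad).
It also fails if it takes over 64 s, if anything falls off the work surface, if the arm or the gripper's body presses on something with over 40 N, if the wrist force passes 120 N, or if a joint passes its speed limit or range.

## Working session

There is one attempt and no reset: what is moved stays moved. The work goes in short steps, Python scripts to look and compute and a shell command to move; the robot and the scene stay as the last step left them, time stands still between calls to the robot, and variables do not carry over. Pictures are saved under pics/ and viewed, and the job is handed in when it is done.

```bash
ls; mkdir -p pics; python3 - <<'E'
from cell import arm, eyes, workorder
import cv2
print(arm.observe(), arm.grasp_offset)
for n in ("side","top"):
    d=eyes.get_image(n); cv2.imwrite(f"pics/{n}0.png",d["frame"])
    print(n,d["intrinsics"],d["k1"],d["rvec"],d["tvec"])
E
```

```text
pics
{'clock': 0.0, 'joints': array([ 1.12539135,  0.4352363 ,  0.02496049,  1.5740886 , -0.01158716,
        1.13399081, -0.07507249]), 'dq': array([ 0.00183286,  0.00146707,  0.00041443,  0.00155528, -0.00026978,
        0.00020872, -0.00085412]), 'joint_efforts': array([-3.34879610e-05, -6.67852378e+01,  9.85498242e-01, -3.14455855e+01,
       -6.04852522e-02,  4.28826793e-02,  1.24040762e-04]), 'position': array([ 0.20986034, -0.58817607,  0.22593985]), 'ee_rot': array([-3.09406386e+00, -5.35544965e-01,  6.52621941e-04]), 'force': array([-0.55655351,  0.1317439 ,  0.38091459]), 'ft_torque': array([-0.02386332,  0.04119613, -0.0104807 ]), 'width': 1.0004592237382217} 0.0188
side [[472.30114966   0.         315.3997356 ]
 [  0.         472.30114966 197.47816231]
 [  0.           0.           1.        ]] -0.11652495291805229 [ 0.66077846  2.32219753 -1.52580092] [ 0.36441542 -0.03987461  1.4910498 ]
top [[515.68935044   0.         325.09820061]
 [  0.         515.68935044 197.67643818]
 [  0.           0.           1.        ]] -0.16681849100303034 [ 2.1600096  -2.17138135  0.07821115] [0.04221585 0.43581415 1.2727298 ]
```

View pics/side0.png

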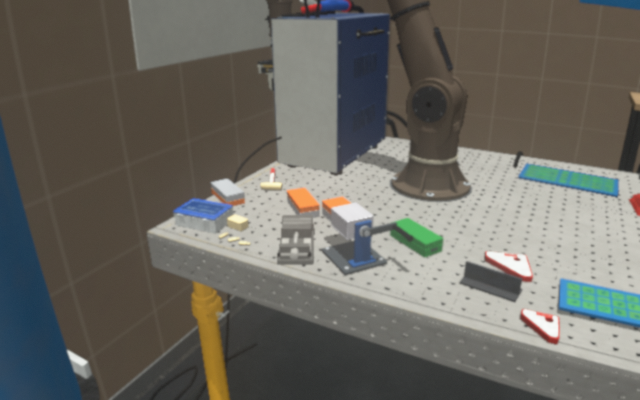

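View pics/top0.png

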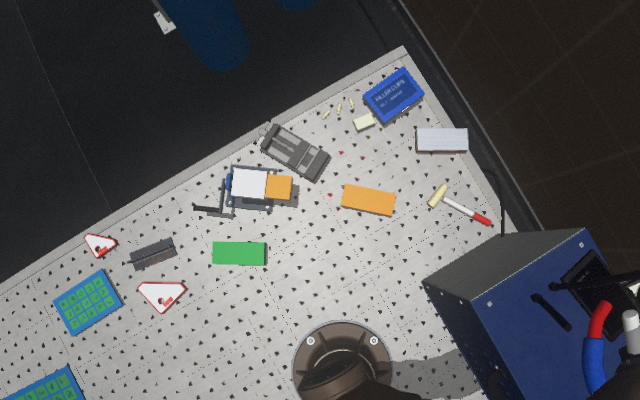

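```bash
cat > h.py <<'E'
import numpy as np, cv2
from cell import arm, eyes, workorder
from scipy.spatial.transform import Rotation as R
class Cam:
    def __init__(s,n):
        d=eyes.get_image(n); s.d=d; s.f=d["frame"]; s.K=np.array(d["intrinsics"],float); s.D=np.array([d["k1"],0,0,0,0.])
        s.rv=np.array(d["rvec"],float); s.t=np.array(d["tvec"],float).reshape(3); s.Rm=cv2.Rodrigues(s.rv)[0]; s.c=-s.Rm.T@s.t
    def ray(s,p):
        u=cv2.undistortPointsIter(np.array([[p]],float),s.K,s.D,None,None,(3,100,1e-12))[0,0]
        v=s.Rm.T@np.array([u[0],u[1],1]); return v/np.linalg.norm(v)
    def onz(s,p,z):
        v=s.ray(p); return s.c+v*(z-s.c[2])/v[2]
    def proj(s,P):
        return cv2.projectPoints(np.atleast_2d(np.array(P,float)),s.rv,s.t,s.K,s.D)[0][:,0]
    def crop(s,name,x0,y0,x1,y1,k):
        im=cv2.resize(s.f[y0:y1,x0:x1],None,fx=k,fy=k,interpolation=cv2.INTER_CUBIC)
        for x in range((x0//10+1)*10,x1,10):
            cv2.line(im,((x-x0)*k,0),((x-x0)*k,4 if x%50 else 12),(0,0,255),1)
            if x%20==0: cv2.putText(im,str(x),((x-x0)*k-10,22),0,.35,(0,0,255),1)
        for y in range((y0//10+1)*10,y1,10):
            cv2.line(im,(0,(y-y0)*k),(4 if y%50 else 12,(y-y0)*k),(0,0,255),1)
            if y%20==0: cv2.putText(im,str(y),(6,(y-y0)*k+4),0,.35,(0,0,255),1)
        cv2.imwrite(name,im)
def tri(c1,p1,c2,p2):
    a,b=c1.ray(p1),c2.ray(p2)
    s=np.linalg.lstsq(np.c_[a,-b],c2.c-c1.c,rcond=None)[0]
    q1,q2=c1.c+a*s[0],c2.c+b*s[1]; return (q1+q2)/2,np.linalg.norm(q1-q2)
E
python3 - <<'E'
from h import *
s=Cam("side");t=Cam("top")
print(s.c,t.c)
t.crop("pics/t1.png",185,115,345,225,5)
t.crop("pics/t2.png",330,110,490,230,5)
s.crop("pics/s1.png",270,170,430,280,5)
s.crop("pics/s2.png",190,165,330,225,5)
print(t.proj([arm.observe()["position"],[0,0,0]]), s.proj([arm.observe()["position"]]))
E
```

```text
[1.02268855 0.99617904 0.56511374] [0.31831058 0.01576759 1.30766473]
[[610.78972466 290.24106796]
 [341.86565273 370.77476753]] [[282.57523199  91.34772295]]
```

View pics/t1.png

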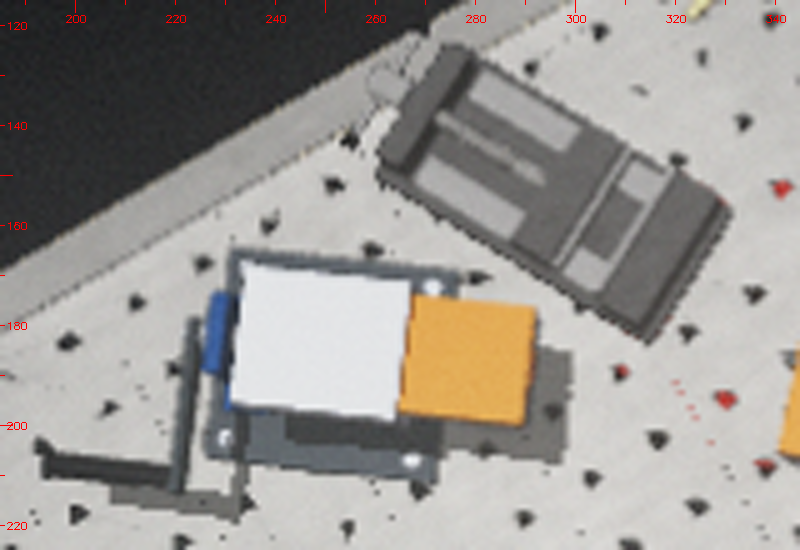

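View pics/t2.png

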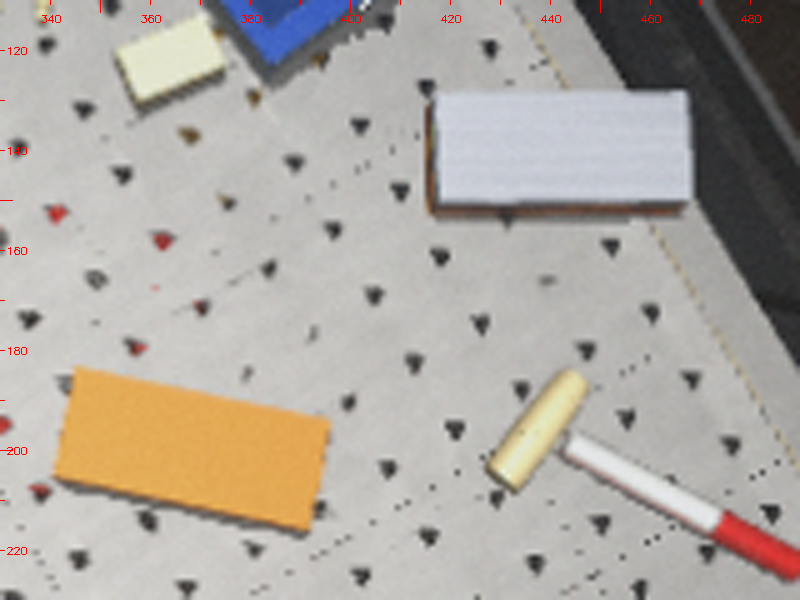

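View pics/s1.png

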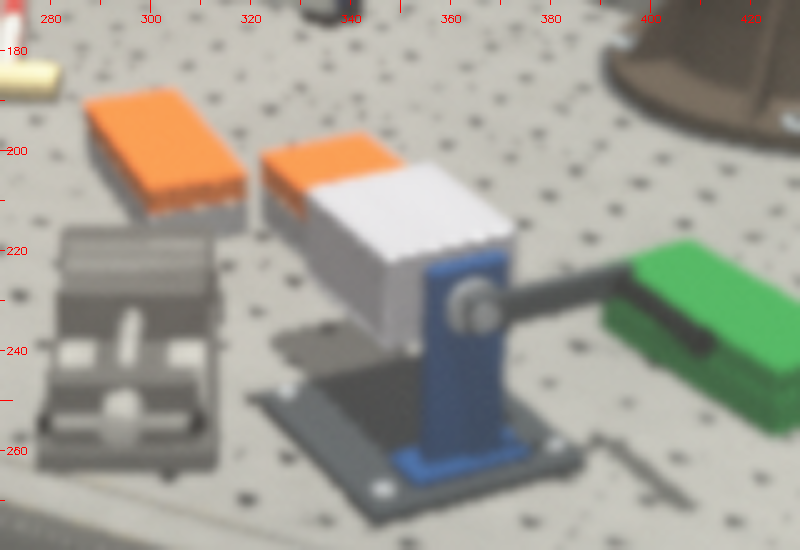

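View pics/s2.png

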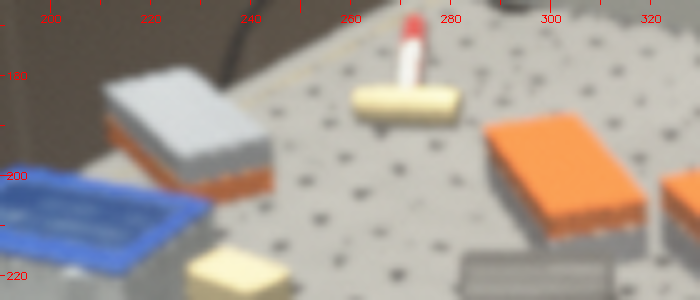

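```bash
python3 - <<'E'
from h import *
np.set_printoptions(precision=4,suppress=True)
s=Cam("side");t=Cam("top")
P={'tin +x-y':((292,176.5),(322,201.5)),'tin -x-y':((289.8,199.5),(342.5,196.5)),
'slv +x-y':((267.5,171.5),(331.5,207.5)),'slv +x+y':((234,167.5),(348.5,221.5)),'slv -x+y':((231,195.5),(372.5,216.5)),
'bar tip':((193.5,207),(412,239.5)),'bar root':((221,210),(397,223)),
'st +x+y':((416.5,128.3),(225,197)),'st -x-y':((469,150.5),(228,178.5)),'st -x+y':((417,150.3),(244,190.5)),'st +x-y':((467.7,128),(210.5,182.5)),
'o a':((345,183.5),(299.5,207)),'o d':((392,216),(305,187.5)),'o b':((341,205.5),(319,204)),}
for k,(a,b) in P.items(): print(k,*tri(t,a,s,b))
E
```

```text
tin +x-y [0.4784 0.1168 0.1027] 0.0019145301630043427
tin -x-y [0.4233 0.1221 0.1047] 0.003084254680232589
slv +x-y [0.4891 0.1742 0.1119] 0.0028727336083850825
slv +x+y [0.4987 0.2544 0.1124] 0.004360712808115995
slv -x+y [0.4347 0.2597 0.1095] 0.0009019390400666164
bar tip [0.4077 0.3572 0.0884] 0.003923235051917434
bar root [0.397  0.2901 0.0957] 0.01092367033022894
st +x+y [ 0.6101 -0.1924  0.0326] 0.0012573297533642238
st -x-y [ 0.551  -0.3237  0.0341] 0.002640051461239874
st -x+y [ 0.5518 -0.1907  0.04  ] 0.0003729533963841353
st +x-y [ 0.609  -0.3228  0.0338] 0.0027390919090073953
o a [ 0.4695 -0.0099  0.0368] 3.660304350008246e-05
o d [ 0.3872 -0.1249  0.0351] 0.002293478272585285
o b [0.4148 0.0005 0.0361] 0.00022346943083269066
```

```bash
cat > fit.py <<'E'
from h import *
from scipy.optimize import least_squares
np.set_printoptions(precision=4,suppress=True)
def fit(obs,p0,model):
    def f(p):
        r=[]
        for c,q,px in obs: r+=list(c.proj(model(p,q))[0]-px)
        return np.array(r)
    o=least_squares(f,p0,loss='soft_l1'); return o.x,f(o.x)
def rz(a): return np.array([[np.cos(a),-np.sin(a),0],[np.sin(a),np.cos(a),0],[0,0,1]])
E
python3 - <<'E'
from fit import *
s=Cam("side");t=Cam("top")
def m(p,q):
    q=[p[4]*q[0] if abs(q[0])==1 else q[0], q[1], p[5] if q[2]==1 else q[2]]
    return np.array(p[:3])+rz(p[3])@np.array(q,float)
O=[(t,(.028,-.065,.018),(292,176.5)),(s,(.028,-.065,.018),(322,201.5)),(t,(-.028,-.065,.018),(289.8,199.5)),(s,(-.028,-.065,.018),(342.5,196.5)),
(t,(1,-.007,1),(267.5,171.5)),(s,(1,-.007,1),(331.5,207.5)),(t,(1,.073,1),(234,167.5)),(s,(1,.073,1),(348.5,221.5)),(t,(-1,.073,1),(231,195.5)),(s,(-1,.073,1),(372.5,216.5)),(t,(-1,-.007,1),(265,198.5)),
(t,(-.07,.16,0),(193.5,207)),(s,(-.07,.16,0),(411.5,239.5)),(t,(-.07,.1,0),(221,210))]
x,r=fit(O,[.46,.18,.09,-.11,.032,.022],m); print(x); print(r.reshape(-1,2))
h=x[:3]+rz(x[3])@[-.07,.13,0]; print('handle',h)
def m2(p,q): return np.array([p[0],p[1],p[2]])+rz(p[3])@np.array(q,float)
c=.028,.065
O=[(t,(.028,.065,.018),(416.5,128.3)),(s,(.028,.065,.018),(225,197)),(t,(-.028,-.065,.018),(469,150.5)),(s,(-.028,-.065,.018),(228,178.5)),(t,(-.028,.065,.018),(417,150.3)),(s,(-.028,.065,.018),(244,190.5)),(t,(.028,-.065,.018),(467.7,128)),(s,(.028,-.065,.018),(210.5,182.5))]
x,r=fit(O,[.58,-.26,.018,0],m2); print('stack',x); print(r.reshape(-1,2))
O=[(t,(.028,.065,.018),(345,183.5)),(s,(.028,.065,.018),(299.5,207)),(t,(-.028,-.065,.018),(392,216)),(s,(-.028,-.065,.018),(305,187.5)),(t,(-.028,.065,.018),(341,205.5)),(s,(-.028,.065,.018),(319,204))]
x,r=fit(O,[.43,-.06,.018,-.1],m2); print('other',x)
E
```

```text
[ 0.4585  0.1844  0.086  -0.1146  0.0315  0.0251]
[[-0.1894  0.0428]
 [-0.633  -0.4771]
 [-0.7541  0.561 ]
 [-0.4193  0.369 ]
 [-0.1791  0.5935]
 [-0.6588  0.2118]
 [-0.0028  1.0777]
 [-1.0735  0.2477]
 [-0.3769 -0.5852]
 [ 0.1562 -0.4375]
 [-0.9131  0.0857]
 [ 2.0648  0.8527]
 [-2.2234 -0.1145]
 [-1.2588  0.6002]]
handle [0.4038 0.3216 0.086 ]
stack [ 0.5806 -0.2573  0.0168 -0.0041]
[[ 0.2883  0.0668]
 [ 0.5571 -0.7899]
 [-0.7426 -0.1095]
 [-0.6725 -0.0667]
 [ 0.306  -0.0884]
 [-0.3344  1.5518]
 [-0.2379  0.6747]
 [-0.2186 -0.4324]]
other [ 0.4285 -0.068   0.0181 -0.2134]
```

```bash
python3 - <<'E'
from fit import *
s=Cam("side");t=Cam("top")
print('bottoms')
for p in [(283,163),(337,168),(387,133)]: 
    q=s.onz(p,0); print(p,q,t.proj(q))
print('top')
for zz in (.3,.35,.4,.45,.5):
    for p in [(275,18),(333,23),(388,13)]:
        q=s.onz(p,zz); print(zz,p,q,t.proj(q))
t.crop("pics/t3.png",400,190,640,400,3); s.crop("pics/s3.png",240,0,480,200,3)
E
```

```text
bottoms
(283, 163) [ 0.2943 -0.4424  0.    ] [[513.1983 252.1731]]
(337, 168) [ 0.1612 -0.2917  0.    ] [[456.603  305.6419]]
(387, 133) [-0.2672 -0.5423  0.    ] [[546.926 462.304]]
top
0.3 (275, 18) [-1.8489 -4.7405  0.3   ] [[-27280.6403 -12616.7182]]
0.3 (333, 23) [-1.7216 -3.1869  0.3   ] [[-6968.0249 -4551.5015]]
0.3 (388, 13) [-3.9917 -5.0755  0.3   ] [[-140034.8384 -118929.7467]]
0.35 (275, 18) [-1.3073 -3.6586  0.35  ] [[-10223.5672  -4603.1588]]
0.35 (333, 23) [-1.2041 -2.398   0.35  ] [[-1935.2188 -1274.7546]]
0.35 (388, 13) [-3.046  -3.9304  0.35  ] [[-45960.2508 -39512.8709]]
0.4 (275, 18) [-0.7657 -2.5766  0.4   ] [[-2123.2809  -875.9254]]
0.4 (333, 23) [-0.6865 -1.6091  0.4   ] [[266.6117 159.5491]]
0.4 (388, 13) [-2.1003 -2.7853  0.4   ] [[-11027.1031  -9731.7828]]
0.45 (275, 18) [-0.2242 -1.4947  0.45  ] [[579.2889 298.9183]]
0.45 (333, 23) [-0.1689 -0.8202  0.45  ] [[727.0792 460.2703]]
0.45 (388, 13) [-1.1546 -1.6402  0.45  ] [[-702.8121 -742.1498]]
0.5 (275, 18) [ 0.3174 -0.4128  0.5   ] [[597.3763 241.6674]]
0.5 (333, 23) [ 0.3487 -0.0312  0.5   ] [[364.914  225.1056]]
0.5 (388, 13) [-0.2089 -0.4951  0.5   ] [[620.9097 530.8856]]
```

View pics/t3.png

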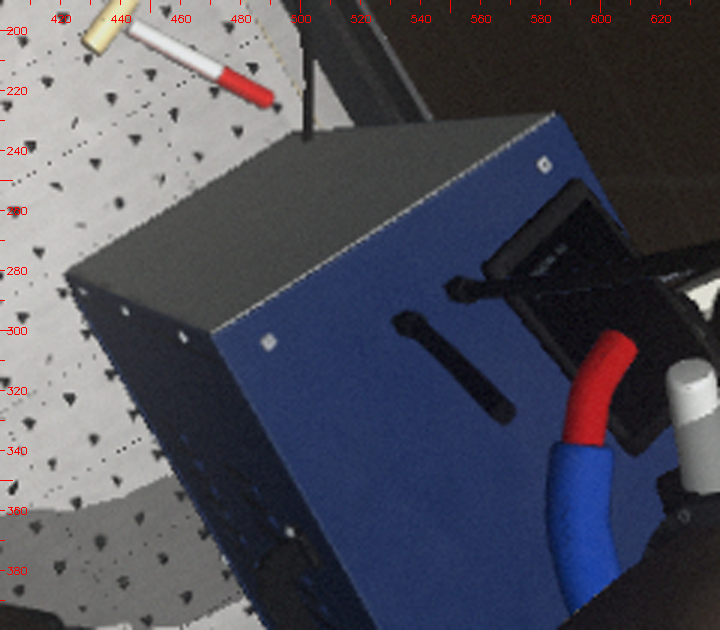

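View pics/s3.png

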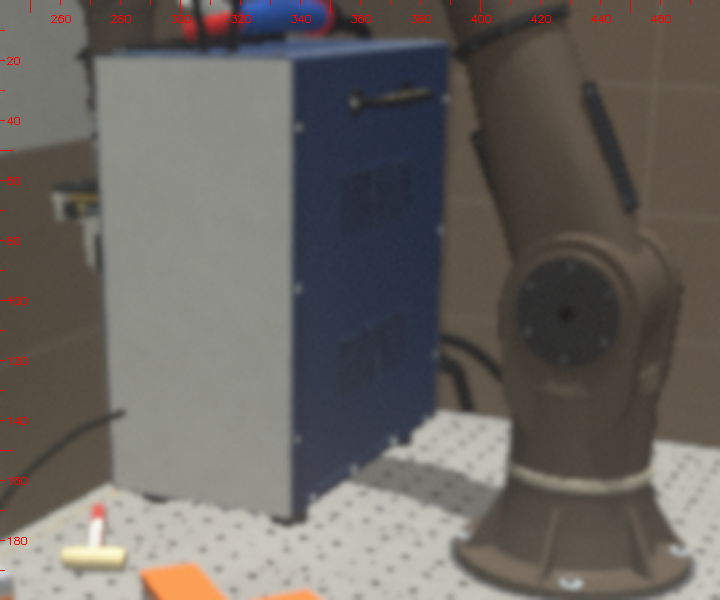

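```bash
python3 - <<'E'
from fit import *
s=Cam("side");t=Cam("top")
for a,b in [((598,340),(312,12)),((590,385),(330,10)),((600,340),(303,5))]: print(tri(t,a,s,b))
for p in [(423,281),(500,233)]: print(t.onz(p,0))
for z in (.4,.45,.5): print(z,t.onz((470.5,301),z),t.onz((585,227),z))
E
```

```text
(array([ 0.1687, -0.4116,  0.5128]), np.float64(0.022144342998813685))
(array([ 0.1011, -0.3986,  0.5183]), np.float64(0.03078744201570952))
(array([ 0.1854, -0.4116,  0.5343]), np.float64(0.05174402436026006))
[ 0.2249 -0.2062  0.    ]
[ 0.3441 -0.4084  0.    ]
0.4 [ 0.2169 -0.2227  0.4   ] [ 0.3446 -0.4419  0.4   ]
0.45 [ 0.2224 -0.2096  0.45  ] [ 0.3432 -0.4167  0.45  ]
0.5 [ 0.228  -0.1965  0.5   ] [ 0.3417 -0.3914  0.5   ]
```

```bash
python3 -m inch '[[[0,0,0,-40,0],[0,0,0,-40,0],[0,0,0,-40,0],[0,0,0,-40,0]]]'
```

```text
clock: 1.0
position: [0.2089, -0.5858, 0.3851]
ee_rot: [-3.083, -0.534, 0.005]
force: [1.1, -1.5, 0.2]
width: 0.998
```

```bash
python3 -m inch '[[[0,0,0,-45,0],[0,0,0,-45,0],[0,0,0,-45,0],[0,0,0,-45,0]]]'; python3 - <<'E'
from fit import *
o=arm.observe(); print(o["joints"],o["position"])
s=Cam("side"); cv2.imwrite("pics/s4.png",s.f); t=Cam("top"); cv2.imwrite("pics/t4.png",t.f)
E
```

```text
clock: 1.4
position: [0.2089, -0.5859, 0.5728]
ee_rot: [-3.084, -0.534, 0.005]
force: [0.8, -1.1, -0.4]
width: 1.0
[ 1.106   0.4212  0.0771  0.7627 -0.0337  1.9712 -0.0642] [ 0.2089 -0.5859  0.5728]
```

View pics/s4.png

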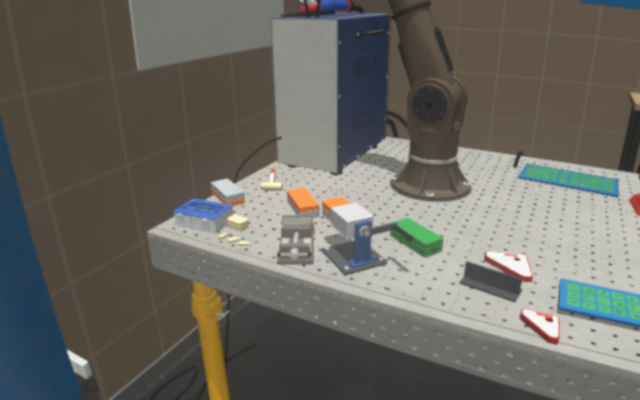

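View pics/t4.png

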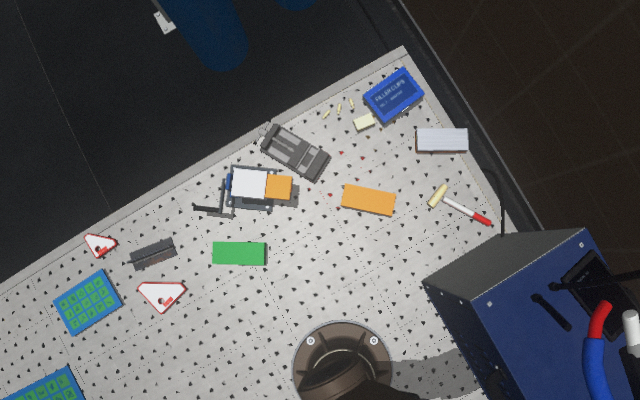

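```bash
python3 -m inch '[[[0,40,3,0,0],[0,40,3,0,0],[0,40,3,0,0],[0,40,3,0,0],[0,40,3,0,0],[0,40,3,0,0],[0,40,3,0,0]]]'; python3 - <<'E'
from fit import *
o=arm.observe(); print(o["joints"],o["position"],R.from_rotvec(o["ee_rot"]).as_matrix())
E
```

```text
clock: 2.2
position: [0.4769, -0.5082, 0.5615]
ee_rot: [3.074, 0.51, 0.014]
force: [0.5, -0.8, -0.8]
width: 1.0
[ 0.6394  0.5743  0.2998  0.5534 -0.1721  2.0015 -0.4253] [ 0.4769 -0.5082  0.5615] [[ 0.9464  0.3228  0.0131]
 [ 0.3231 -0.9461 -0.024 ]
 [ 0.0047  0.027  -0.9996]]
```

```bash
python3 -m inch '[[[0,20,-10,15,0],[0,20,-30,15,0],[0,10,-40,10,-4],[0,10,-40,10,-7],[0,10,-40,10,-7],[0,10,-40,10,-7]]]'; python3 - <<'E'
from fit import *
o=arm.observe(); print(o["joints"],o["position"],R.from_rotvec(o["ee_rot"]).as_matrix())
E
```

```text
clock: 2.8
position: [0.4717, -0.2914, 0.4731]
ee_rot: [2.883, 1.196, -0.006]
force: [0.3, 0.4, 0.5]
width: 0.996
[ 0.3307  0.212   0.153   1.3011 -0.0162  1.6184 -0.305 ] [ 0.4717 -0.2914  0.4731] [[ 0.7063  0.7079  0.0038]
 [ 0.7078 -0.7061 -0.0199]
 [-0.0114  0.0167 -0.9998]]
```

```bash
python3 -m inch '[[[0,35,-25,15,-8],[0,40,-20,15,-8],[0,45,-15,15,-8],[0,45,-10,15,-8],[0,48,-10,15,-6.5],[0,48,-5,15,0],[0,48,-5,15,0]]]'; python3 - <<'E'
from fit import *
o=arm.observe(); print(o["joints"],o["position"],R.from_rotvec(o["ee_rot"]).as_matrix())
E
```

```text
clock: 3.5
position: [0.4945, 0.0321, 0.3612]
ee_rot: [2.295, 2.112, -0.015]
force: [1.7, 0.5, -0.2]
width: 1.0
[-0.0378  0.1419 -0.1771  1.6485  0.0504  1.3504 -0.3068] [0.4945 0.0321 0.3612] [[ 0.0827  0.9965  0.0083]
 [ 0.9963 -0.0825 -0.023 ]
 [-0.0223  0.0102 -0.9997]]
```

```bash
python3 -m inch '[[[0,41,-16,20,1.8],[0,41,-16,20,0],[0,41,-16,20,0],[0,41,-16,20,0],[0,41,-16,20,0],[0,41,-16,20,0],[0,41,-16,20,0],[0,0,0,0,0]]]'; python3 - <<'E'
from fit import *
o=arm.observe(); print(o["joints"],o["position"],R.from_rotvec(o["ee_rot"]).as_matrix())
s=Cam("side");t=Cam("top")
t.crop("pics/t5.png",165,115,325,235,5)
s.crop("pics/s5.png",310,120,470,240,5)
E
```

```text
clock: 4.3
position: [0.4073, 0.3414, 0.2065]
ee_rot: [2.322, 2.085, -0.011]
force: [-0.6, -0.4, -0.3]
width: 1.001
[-0.5189  0.3383 -0.3805  1.7978  0.1657  1.0445 -1.0724] [0.4073 0.3414 0.2065] [[ 0.1074  0.9942  0.0085]
 [ 0.994  -0.1072 -0.0204]
 [-0.0194  0.0106 -0.9998]]
```

View pics/t5.png

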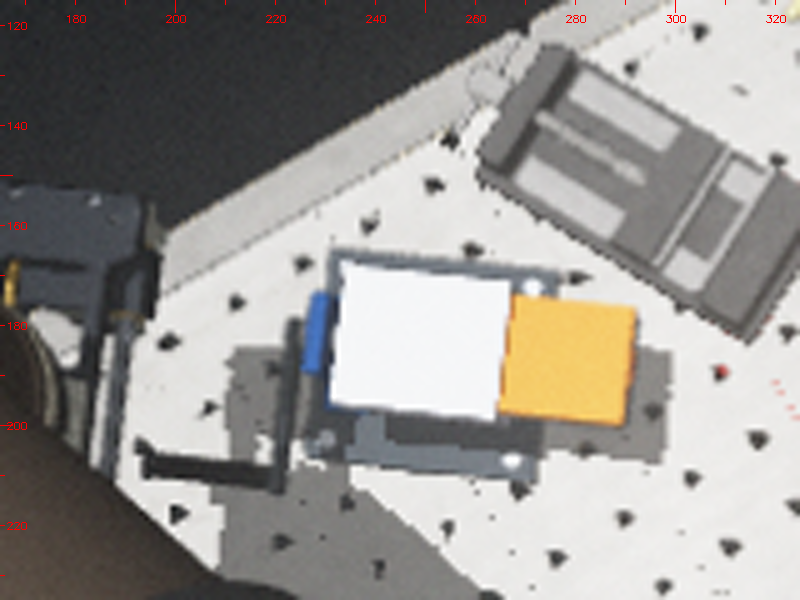

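View pics/s5.png

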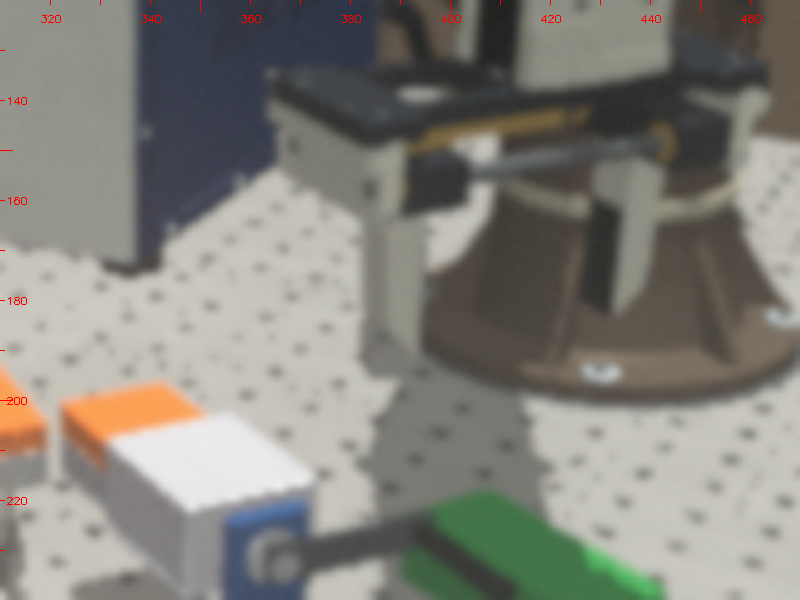

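```bash
python3 - <<'E'
from fit import *
t=Cam("top")
for p in [(193.5,207.3),(208,209),(220,210.5),(231,182)]: print(t.onz(p,.088))
E
```

```text
[0.4085 0.356  0.088 ]
[0.4042 0.3201 0.088 ]
[0.4005 0.2907 0.088 ]
[0.4691 0.2648 0.088 ]
```

```bash
python3 -m inch '[[[0,-6,-1,30,0],[0,-5,-0.5,30,0],[0,0,0,30,0],[0,0,0,30,0],[0,0,0,15,0],[0,0,0,0,0]]]'; python3 - <<'E'
from fit import *
o=arm.observe(); print(o["joints"],o["position"],R.from_rotvec(o["ee_rot"]).as_matrix())
s=Cam("side");t=Cam("top")
t.crop("pics/t6.png",145,135,265,225,5)
s.crop("pics/s6.png",330,150,470,260,5)
E
```

```text
clock: 5.05
position: [0.4202, 0.314, 0.0756]
ee_rot: [2.339, 2.05, 0.008]
force: [0.0, 0.7, -0.3]
width: 1.001
[-0.5242  0.4773 -0.3223  1.9694  0.2672  0.7317 -1.1446] [0.4202 0.314  0.0756] [[ 0.1314  0.991   0.0243]
 [ 0.9912 -0.1309 -0.0198]
 [-0.0165  0.0267 -0.9995]]
```

View pics/t6.png

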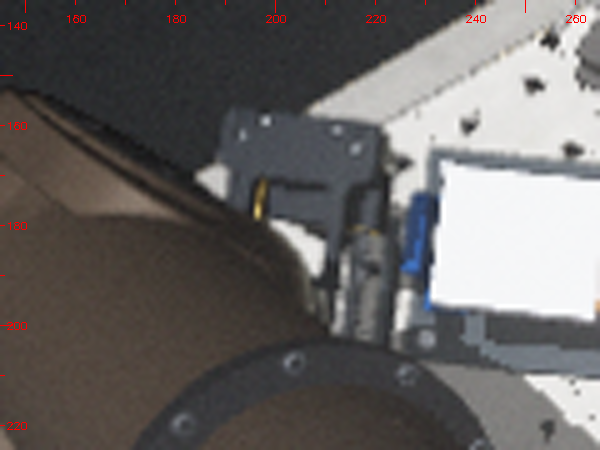

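View pics/s6.png

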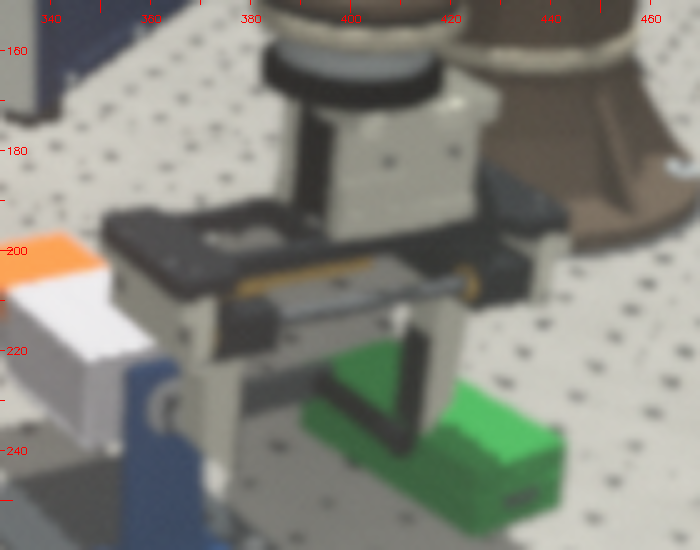

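```bash
python3 -m inch '[[[0,6,-8,2,0],[0,5,-8,2,0],[0,0,0,1,0],[0,0,0,0,0]]]'; python3 - <<'E'
from fit import *
o=arm.observe(); print(o["joints"],o["position"],R.from_rotvec(o["ee_rot"]).as_matrix())
E
```

```text
clock: 5.55
position: [0.4073, 0.331, 0.0754]
ee_rot: [2.34, 2.05, 0.023]
force: [0.2, 0.1, -0.2]
width: 1.001
[-0.5643  0.4738 -0.3228  1.9765  0.2714  0.7199 -1.1903] [0.4073 0.331  0.0754] [[ 0.1319  0.9908  0.0316]
 [ 0.9912 -0.1316 -0.0132]
 [-0.0089  0.0331 -0.9994]]
```

```bash
python3 -m inch '[[[0,-1,-1,4,0],[0,0,0,0,0],[1,0,0,0,0],[1,0,0,0,0],[1,0,0,0,0],[1,0,0,0,0],[1,0,0,0,0],[1,0,0,0,0]]]' 12; python3 - <<'E'
from fit import *
o=arm.observe(); print(o["joints"],o["position"],R.from_rotvec(o["ee_rot"]).as_matrix(),o['width'])
E
```

```text
clock: 6.35
position: [0.4067, 0.3298, 0.0714]
ee_rot: [2.34, 2.049, 0.024]
force: [0.2, 1.5, 0.7]
width: 0.525
[-0.5658  0.478  -0.3204  1.983   0.2758  0.7091 -1.1945] [0.4067 0.3298 0.0714] [[ 0.1322  0.9907  0.0322]
 [ 0.9912 -0.1318 -0.0132]
 [-0.0088  0.0336 -0.9994]] 0.5251917333023276
```

```bash
python3 -m inch '[[[1,0,0,0,0],[1,0,0,0,0],[1,0,0,0,0],[1,0,0,0,0],[1,0,0,0,0],[1,0,0,0,0]]]' 12; python3 - <<'E'
from fit import *
o=arm.observe(); print(o["position"],o['width'])
s=Cam("side")
s.crop("pics/s7.png",330,150,470,260,5)
E
```

```text
clock: 6.95
position: [0.4052, 0.33, 0.0713]
ee_rot: [2.339, 2.051, 0.022]
force: [2.3, -0.6, 0.3]
width: 0.122
[0.4052 0.33   0.0713] 0.12153298735560934
```

View pics/s7.png

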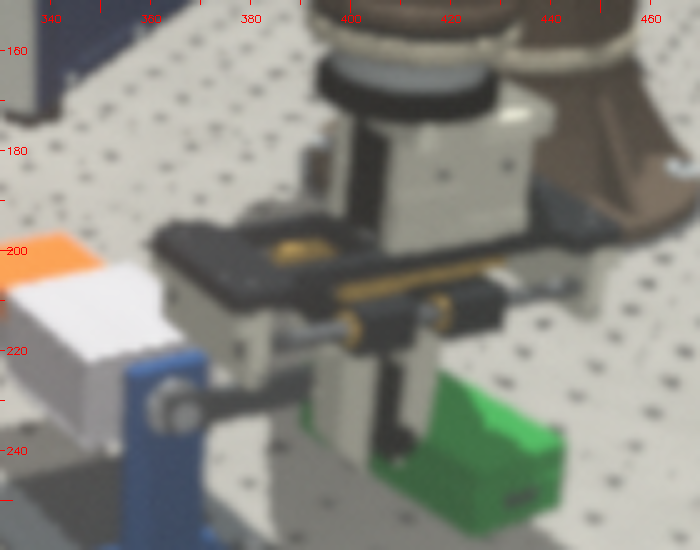

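```bash
python3 -m inch '[[[1,0,1.5,-12,0],[1,0,3.5,-11.7,0],[1,0,5.5,-11,0]]]' 15; python3 - <<'E'
from fit import *
o=arm.observe(); print(o["position"]-[.4052,.33,.0713],o['width'],o['force'])
E
```

```text
clock: 7.3
position: [0.4133, 0.329, 0.1072]
ee_rot: [2.339, 2.054, 0.017]
force: [2.6, 1.5, -5.3]
width: 0.121
[ 0.0081 -0.001   0.0359] 0.12050062532694598 [ 2.5599  1.4748 -5.2668]
```

```bash
python3 -m inch '[[[1,0,7.4,-9.7,0],[1,0,8.8,-8.3,0],[1,0,10,-6.7,0]]]' 15; python3 - <<'E'
from fit import *
o=arm.observe(); print(o["position"]-[.4052,.33,.0713],o['width'],o['force'])
E
```

```text
clock: 7.6
position: [0.4377, 0.3263, 0.1364]
ee_rot: [2.338, 2.057, 0.014]
force: [-4.4, 2.1, -2.5]
width: 0.126
[ 0.0325 -0.0037  0.0651] 0.12648157140091743 [-4.3938  2.1074 -2.4644]
```

```bash
python3 -m inch '[[[1,0,13,0.5,0],[1,0,12,-2,0],[1,0,12,-0.5,0]]]' 15; python3 - <<'E'
from fit import *
o=arm.observe(); print(o["position"]-[.4052,.33,.0713],o['width'],o['force'])
E
```

```text
clock: 7.9
position: [0.4751, 0.323, 0.1447]
ee_rot: [2.338, 2.06, 0.017]
force: [-3.4, 0.9, -1.0]
width: 0.127
[ 0.0699 -0.007   0.0734] 0.12694078473608914 [-3.4032  0.9191 -1.0402]
```

```bash
python3 -m inch '[[[1,0,11.8,1.5,0],[1,0,11.5,4.5,0],[1,0,10.5,6,0]]]' 15; python3 - <<'E'
from fit import *
o=arm.observe(); print(o["position"]-[.4052,.33,.0713],o['width'],o['force'])
E
```

```text
clock: 8.2
position: [0.513, 0.3185, 0.1345]
ee_rot: [2.339, 2.059, 0.021]
force: [-3.8, 2.8, 1.2]
width: 0.12
[ 0.1078 -0.0115  0.0632] 0.12033677038087782 [-3.7989  2.8122  1.1785]
```

```bash
python3 -m inch '[[[1,0,10.7,10,0],[1,0,9,12,0],[1,0,6,13.5,0]]]' 15; python3 - <<'E'
from fit import *
o=arm.observe(); print(o["position"]-[.4052,.33,.0713],o['width'],o['force'])
E
```

```text
clock: 8.5
position: [0.542, 0.3149, 0.0967]
ee_rot: [2.34, 2.059, 0.021]
force: [-9.0, 3.5, -0.2]
width: 0.124
[ 0.1368 -0.0151  0.0254] 0.12365129915808062 [-9.0245  3.4712 -0.1926]
```

```bash
python3 -m inch '[[[1,0,2,13,0],[1,0,0,13,0],[1,0,0,5,0],[1,0,0,3,0]]]' 15; python3 - <<'E'
from fit import *
o=arm.observe(); print(o["position"]-[.4052,.33,.0713],o['width'],o['force'])
s=Cam("side");t=Cam("top")
t.crop("pics/t8.png",185,115,345,225,5)
s.crop("pics/s8.png",270,150,430,270,5)
E
```

```text
clock: 8.9
position: [0.5449, 0.3158, 0.0595]
ee_rot: [2.339, 2.062, 0.02]
force: [-8.2, -2.2, 21.2]
width: 0.126
[ 0.1397 -0.0142 -0.0118] 0.1258082563652658 [-8.2242 -2.2138 21.23  ]
```

View pics/t8.png

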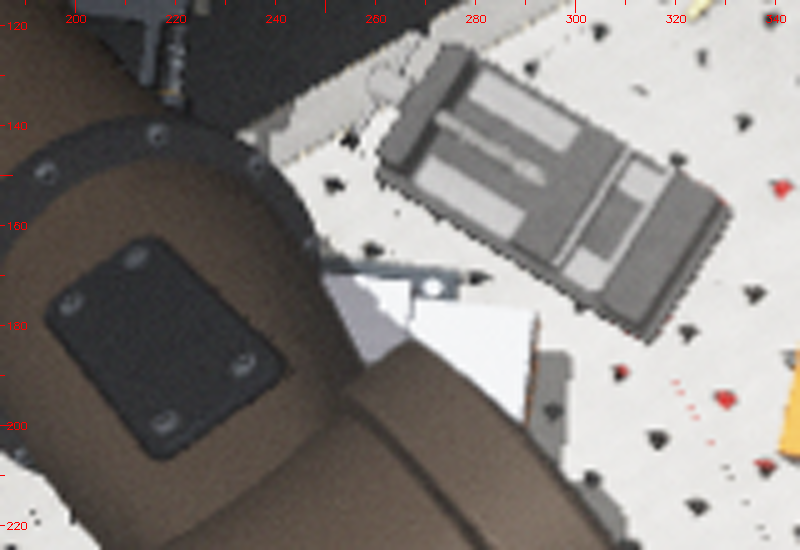

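View pics/s8.png

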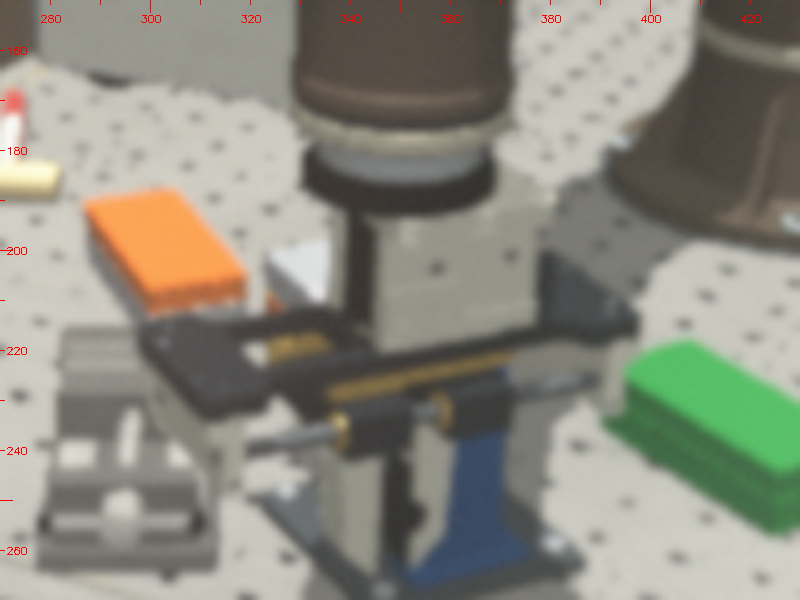

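```bash
python3 -m inch '[[[1,0,0,-3,0],[1,0,0,0,0],[1,0,0,0,0],[0.3,0,0,0,0],[0.3,0,0,0,0],[0.3,0,0,0,0],[0.3,0,0,0,0],[0.3,0,0,-10,0],[0.3,0,0,-30,0],[0.3,0,0,-40,0],[0.3,0,0,-40,0],[0,0,0,-40,0]]]'; python3 - <<'E'
from fit import *
o=arm.observe(); print(o["position"],o['width'],o['force'],R.from_rotvec(o["ee_rot"]).as_matrix(),o['joints'])
E
```

```text
clock: 10.2
position: [0.5401, 0.3123, 0.2202]
ee_rot: [2.339, 2.06, -0.0]
force: [1.4, -0.1, 0.0]
width: 0.748
[0.5401 0.3123 0.2202] 0.7476316742194521 [ 1.365  -0.1098  0.0125] [[ 0.1267  0.9918  0.0161]
 [ 0.9918 -0.1264 -0.0185]
 [-0.0163  0.0183 -0.9997]] [-0.3992  0.4614 -0.3308  1.5666  0.1867  1.1416 -0.9028]
```

```bash
python3 -m inch '[[[0,-40,6,-10,0],[0,-45,6,-5,0],[0,-45,6,0,0],[0,-45,6,0,0],[0,-45,6,0,0],[0,-45,6,0,0],[0,-45,6,0,0],[0,-45,6,0,0],[0,-45,6,0,0]]]'; python3 - <<'E'
from fit import *
o=arm.observe(); print(o["position"],o['width'],o['force'],R.from_rotvec(o["ee_rot"]).as_matrix(),o['joints'])
s=Cam("side");t=Cam("top")
t.crop("pics/t9.png",185,115,345,225,5)
s.crop("pics/s9.png",270,170,430,280,5)
E
```

```text
clock: 11.1
position: [0.5467, -0.0935, 0.2574]
ee_rot: [2.32, 2.073, 0.039]
force: [1.0, -0.1, -0.2]
width: 0.999
[ 0.5467 -0.0935  0.2574] 0.9994995217939611 [ 1.0112 -0.0535 -0.233 ] [[ 0.112   0.993   0.0387]
 [ 0.9937 -0.1119 -0.0056]
 [-0.0012  0.0391 -0.9992]] [ 0.2415  0.2865 -0.2181  1.7221  0.0734  1.1016 -0.1109]
```

View pics/t9.png

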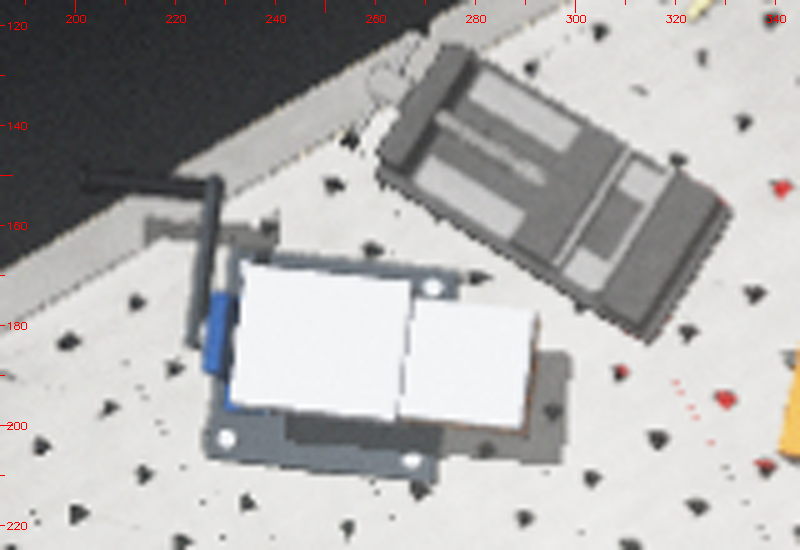

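View pics/s9.png

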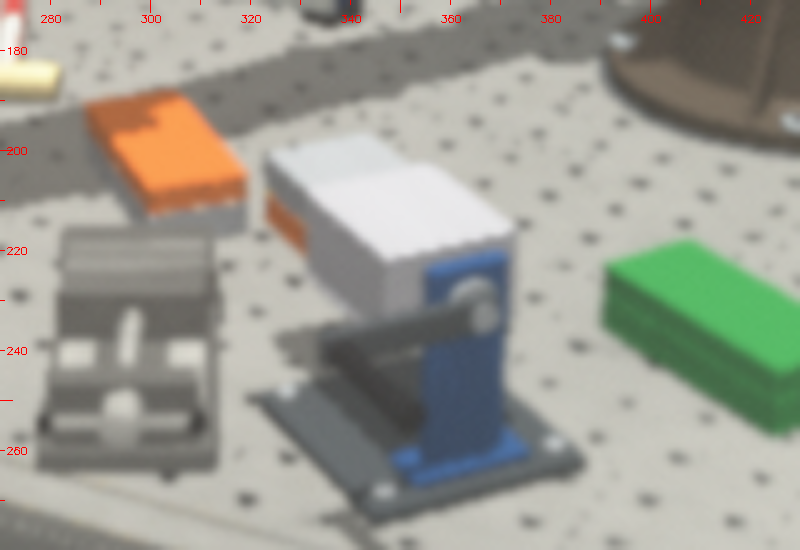

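```bash
python3 - <<'E'
from fit import *
s=Cam("side");t=Cam("top")
for a,b in [((292.5,177),(323.5,201.5)),((289.7,200),(343,197)),((201.5,151),(352.5,256)),((228,152),(336,240))]: print(*tri(t,a,s,b))
def m2(p,q): return np.array([p[0],p[1],p[2]])+rz(p[3])@np.array(q,float)
O=[(t,(.028,-.065,.018),(292.5,177)),(s,(.028,-.065,.018),(323.5,201.5)),(t,(-.028,-.065,.018),(289.7,200)),(s,(-.028,-.065,.018),(343,197)),(t,(.028,-.007,.018),(267.5,174.3)),(t,(-.028,-.007,.018),(265,198.5))]
x,r=fit(O,[.46,.18,.09,-.11],m2); print(x,r.reshape(-1,2))
g=x[:3]+rz(x[3])@[0,-.028,0];print(g)
E
```

```text
[0.4759 0.1166 0.1022] 0.005164321081061555
[0.4221 0.1225 0.1032] 0.003249182602441586
[0.5461 0.3401 0.0848] 0.0006547316885154967
[0.5416 0.2735 0.0888] 0.0013755590526269082
[ 0.4566  0.1841  0.0848 -0.109 ] [[-0.5514  0.2569]
 [-1.6347 -0.187 ]
 [-0.3803  0.772 ]
 [-0.5157  0.113 ]
 [ 0.1768  0.5076]
 [-0.0467 -0.2541]]
[0.4536 0.1563 0.0848]
```

```bash
python3 -m inch '[[[0,34,-17,6,0],[0,34,-17,6,0],[0,34,-17,6,0],[0,34,-17,6,0],[0,34,-17,6,0],[0,34,-17,6,0],[0,20,-10,6,0],[0,10,-5,0,0],[0,0,0,0,0],[0,0,0,0,0]]]'; python3 - <<'E'
from fit import *
o=arm.observe(); print(o["position"],o['width'],o['force'],R.from_rotvec(o["ee_rot"]).as_matrix(),o['joints'])
E
```

```text
clock: 12.3
position: [0.4505, 0.1771, 0.2137]
ee_rot: [2.299, 2.097, 0.053]
force: [-0.4, -0.3, -0.2]
width: 1.0
[0.4505 0.1771 0.2137] 1.000153876941475 [-0.4008 -0.2532 -0.2386] [[ 0.0914  0.9948  0.045 ]
 [ 0.9958 -0.0916  0.0009]
 [ 0.0051  0.0447 -0.999 ]] [-0.1755  0.2251 -0.3855  1.9332  0.1301  0.9643 -0.7146]
```

```bash
python3 -m inch '[[[0,-10,0,10,1.1],[0,-10,0,20,0],[0,0,0,20,0],[0,0,0,20,0],[0,0,0,20,0],[0,0,0,10,0],[0,0,0,0,0]]]'; python3 - <<'E'
from fit import *
o=arm.observe(); print(o["position"],o['width'],o['force'],R.from_rotvec(o["ee_rot"]).as_matrix(),o['joints'])
E
```

```text
clock: 13.0
position: [0.4549, 0.1463, 0.1087]
ee_rot: [2.333, 2.053, 0.052]
force: [-0.0, 0.7, -0.0]
width: 0.999
[0.4549 0.1463 0.1087] 0.9988134119304325 [-0.0076  0.7374 -0.0091] [[ 0.1271  0.9908  0.0469]
 [ 0.9919 -0.1271 -0.0025]
 [ 0.0034  0.0468 -0.9989]] [-0.1698  0.348  -0.3368  2.0784  0.2127  0.7039 -0.7735]
```

```bash
python3 -m inch '[[[0,5,-1,10,-0.6],[0,4,-1,10,0],[0,0,0,10,0],[0,0,0,6,0],[0,0,0,0,0]]]'; python3 - <<'E'
from fit import *
o=arm.observe(); print(o["position"],o['width'],o['force'],R.from_rotvec(o["ee_rot"]).as_matrix(),o['joints'])
s=Cam("side");t=Cam("top")
s.crop("pics/s10.png",270,150,410,260,5)
t.crop("pics/t10.png",205,125,345,225,5)
E
```

```text
clock: 13.5
position: [0.4572, 0.1559, 0.0712]
ee_rot: [2.322, 2.064, 0.056]
force: [0.2, 0.1, 0.1]
width: 1.004
[0.4572 0.1559 0.0712] 1.0040154651568707 [0.1607 0.1274 0.1156] [[ 0.1173  0.9919  0.0496]
 [ 0.9931 -0.1174 -0.0018]
 [ 0.0041  0.0494 -0.9988]] [-0.2106  0.4125 -0.3144  2.1047  0.2609  0.6155 -0.8266]
```

View pics/s10.png

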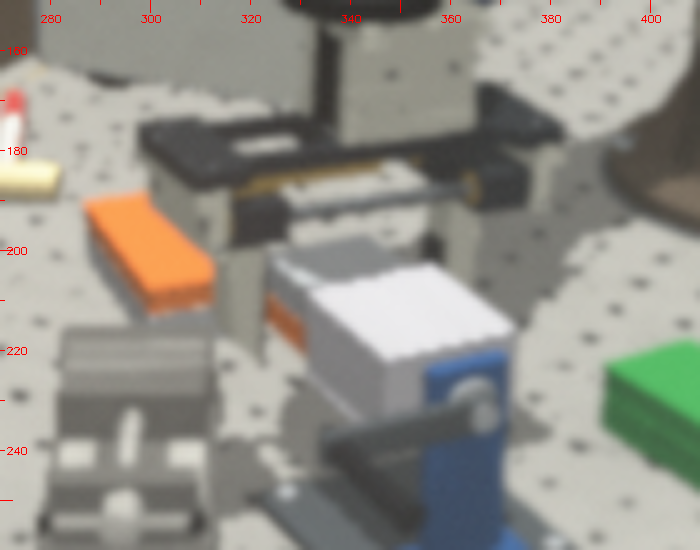

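View pics/t10.png

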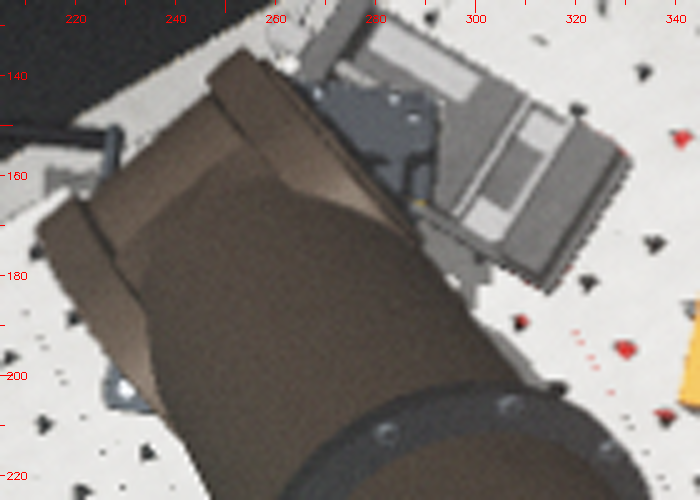

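```bash
python3 -m inch '[[[0,0,-1.5,0,0],[1,0,0,0,0],[1,0,0,0,0],[1,0,0,0,0],[1,0,0,0,0],[1,0,0,0,0],[1,0,0,0,0],[1,0,0,0,0],[1,0,0,0,0]]]' 45; python3 - <<'E'
from fit import *
o=arm.observe(); print(o["position"],o['width'],o['force'],o['ft_torque'],R.from_rotvec(o["ee_rot"]).as_matrix())
E
```

```text
clock: 14.5
position: [0.4565, 0.1562, 0.0731]
ee_rot: [2.322, 2.062, 0.06]
force: [-0.4, 0.0, -0.1]
width: 0.611
[0.4565 0.1562 0.0731] 0.6111616025169508 [-0.4091  0.0196 -0.126 ] [0.0491 0.1141 0.018 ] [[ 0.118   0.9916  0.0523]
 [ 0.993  -0.1181 -0.0009]
 [ 0.0052  0.052  -0.9986]]
```

```bash
python3 -m inch '[[[1,0,0,0,0],[1,-5,0,0,0],[1,-8,0,0,0],[1,-8,0,0,0]]]' 50; python3 - <<'E'
from fit import *
o=arm.observe(); print(o["position"],o['width'],o['force'],o['ft_torque'],R.from_rotvec(o["ee_rot"]).as_matrix())
s=Cam("side")
s.crop("pics/s11.png",250,130,410,250,5)
E
```

```text
clock: 14.9
position: [0.4543, 0.1356, 0.0731]
ee_rot: [2.32, 2.065, 0.062]
force: [0.3, 0.7, -0.3]
width: 0.611
[0.4543 0.1356 0.0731] 0.6106349496139408 [ 0.2947  0.6773 -0.2874] [ 0.2971 -0.0371  0.0085] [[ 0.116   0.9918  0.0532]
 [ 0.9932 -0.1162  0.0006]
 [ 0.0067  0.0527 -0.9986]]
```

View pics/s11.png

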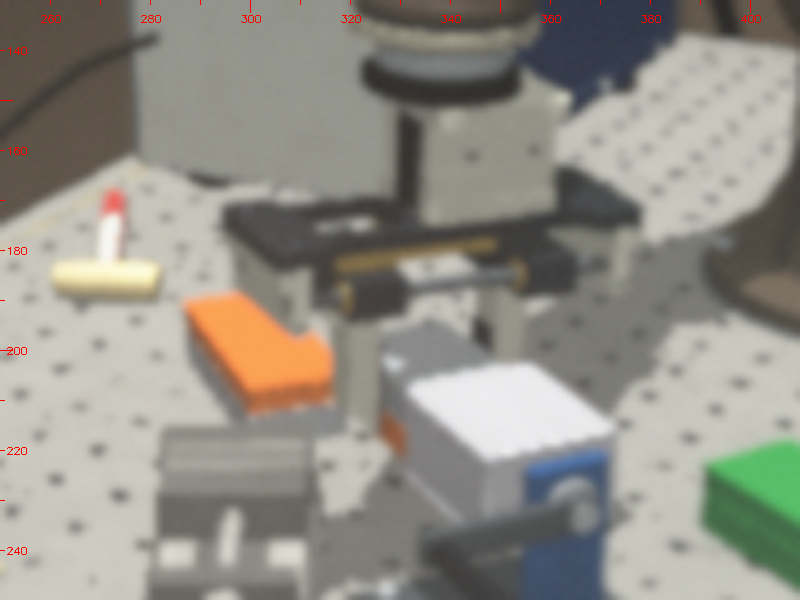

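```bash
python3 -m inch '[[[1,-10,0,0,0],[1,-10,0,0,0],[1,-10,0,0,0],[1,-10,0,0,0],[1,-10,0,0,0],[1,-10,0,0,0],[1,-10,0,0,0],[1,-10,0,0,0],[1,-6,0,0,0]]]' 50; python3 - <<'E'
from fit import *
o=arm.observe(); print(o["position"],o['width'],o['force'],o['ft_torque'],R.from_rotvec(o["ee_rot"]).as_matrix())
s=Cam("side")
s.crop("pics/s12.png",250,130,410,250,5)
E
```

```text
clock: 15.85
position: [0.4412, 0.0386, 0.0718]
ee_rot: [2.324, 2.06, 0.055]
force: [0.2, -0.1, -2.3]
width: 0.609
[0.4412 0.0386 0.0718] 0.6093698046497371 [ 0.1773 -0.1182 -2.2861] [-0.0685 -0.045  -0.017 ] [[ 0.1199  0.9915  0.0498]
 [ 0.9928 -0.1199 -0.0027]
 [ 0.0032  0.0497 -0.9988]]
```

View pics/s12.png

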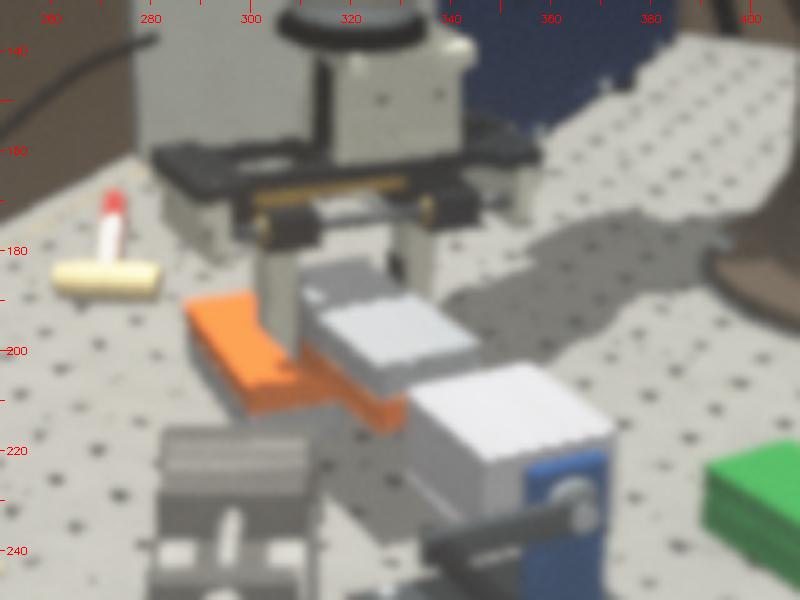

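```bash
python3 -m inch '[[[1,0,0,-10,0],[1,0,0,-20,0],[1,0,0,-25,0],[1,0,0,-25,0],[1,-5,3,-20,0],[1,-15,8,-5,0],[1,-22,13,0,0],[1,-22,13,0,0],[1,-22,13,0,0],[1,-22,13,0,0],[1,-22,13,0,0],[1,-22,13,0,0]]]' 50; python3 - <<'E'
from fit import *
o=arm.observe(); print(o["position"],o['width'],o['force'],o['ft_torque'],R.from_rotvec(o["ee_rot"]).as_matrix())
E
```

```text
clock: 17.1
position: [0.5091, -0.1175, 0.1942]
ee_rot: [2.304, 2.082, 0.066]
force: [0.6, 1.0, -2.6]
width: 0.609
[ 0.5091 -0.1175  0.1942] 0.6087740144541218 [ 0.6219  0.9613 -2.5695] [-0.0658  0.0125  0.0363] [[ 0.1006  0.9934  0.0556]
 [ 0.9949 -0.1008  0.0023]
 [ 0.0079  0.055  -0.9985]]
```

```bash
python3 -m inch '[[[1,-18,10,0,-1],[1,-20,10,0,-1],[1,-20,10,0,-1],[1,-20,10,0,-1],[1,-20,9,0,-1],[1,-20,9,0,0],[1,-15,7,0,0],[1,-5,2,0,0],[1,0,0,0,0],[1,0,0,0,0]]]' 50; python3 - <<'E'
from fit import *
o=arm.observe(); print(o["position"],o['width'],o['force'],o['ft_torque'],R.from_rotvec(o["ee_rot"]).as_matrix(),o['joints'])
s=Cam("side");t=Cam("top")
s.crop("pics/s13.png",170,110,330,220,5)
t.crop("pics/t13.png",350,80,510,200,5)
E
```

```text
clock: 18.1
position: [0.5738, -0.2602, 0.2036]
ee_rot: [2.198, 2.191, 0.073]
force: [-0.5, 0.3, -2.9]
width: 0.611
[ 0.5738 -0.2602  0.2036] 0.610812783586352 [-0.549  0.32  -2.917] [-0.0655 -0.0645 -0.0007] [[ 0.0028  0.9982  0.0597]
 [ 1.     -0.0032  0.0069]
 [ 0.0071  0.0597 -0.9982]] [ 0.5235  0.4473 -0.239   1.6236  0.0908  1.0286  0.2622]
```

View pics/s13.png

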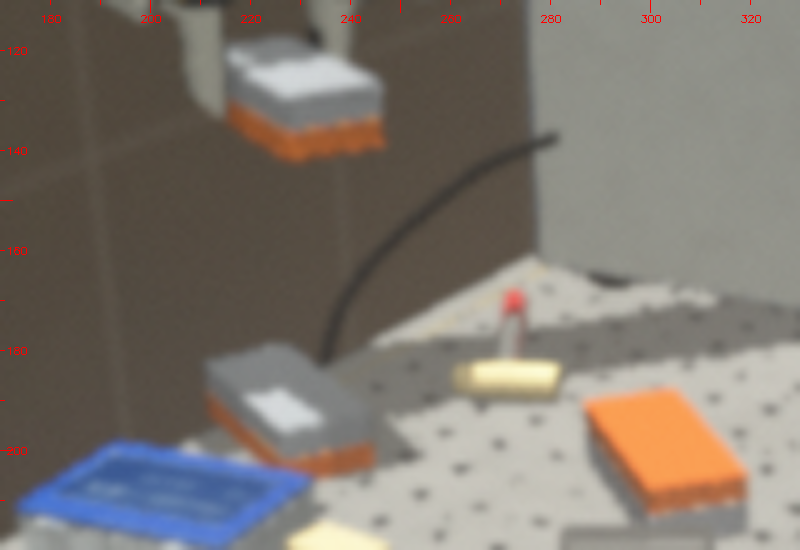

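View pics/t13.png

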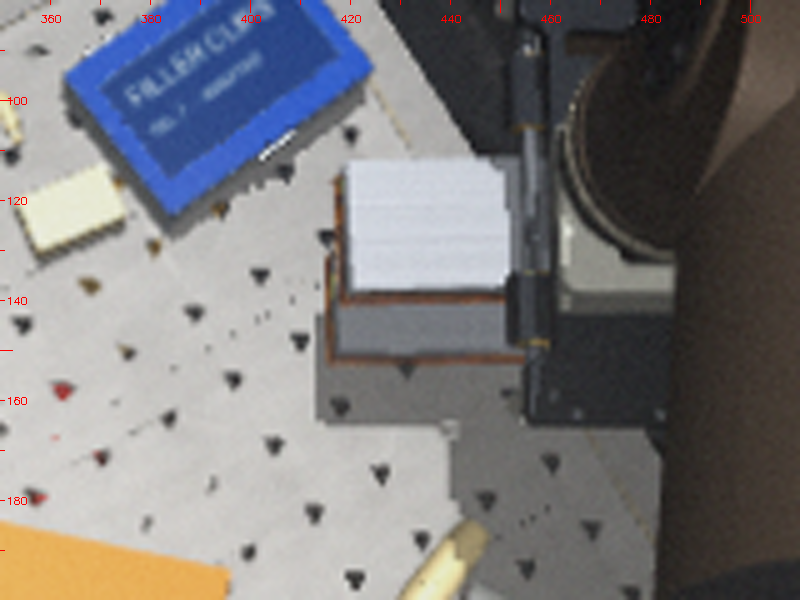

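```bash
python3 - <<'E'
from fit import *
s=Cam("side");t=Cam("top")
for a,b in [((419.3,111.8),(228.5,130)),((418.3,138.5),(246.8,126.3))]: print(*tri(t,a,s,b))
o=arm.observe();Rm=R.from_rotvec(o["ee_rot"]).as_matrix();T=o["position"]
# tin frame upside down: tin y along tool x, up dir=-tool z ; up top corners at tool: x=+d, y=±28, z=-(h)
def m(p,q): return T+Rm@np.array([p[0]+q[0],p[1]+q[1],p[2]+q[2]])
O=[(t,(0,.028,0),(419.3,111.8)),(s,(0,.028,0),(228.5,130)),(t,(0,-.028,0),(418.3,138.5)),(s,(0,-.028,0),(246.8,126.3)),
(s,(0,.028,.036),(229,142)),(s,(0,-.028,.036),(246.8,139.3))]
x,r=fit(O,[.093,0,-.036],m);print(x,r.reshape(-1,2))
c=m(x,(-.065,0,.018)); print('tin centre',c)
E
```

```text
[ 0.5964 -0.1648  0.2344] 0.006580128056485306
[ 0.5411 -0.1622  0.2357] 2.7806914152098143e-05
[ 0.0973 -0.0036 -0.032 ] [[-1.1114  0.9644]
 [-1.161  -1.3286]
 [ 0.3312  0.3034]
 [ 0.0326  0.4088]
 [-1.2824 -0.1565]
 [ 0.2193  0.3345]]
tin centre [ 0.5695 -0.2281  0.2176]
```

```bash
python3 -m inch '[[[1,-10,0,5,0],[1,-10,0,10,0],[1,-8,0,20,0],[1,0,0,20,0],[1,0,0,20,0],[1,0,0,20,0],[1,0,0,15,0],[1,0,0,10,0],[1,0,0,0,0],[1,0,0,0,0]]]' 50; python3 - <<'E'
from fit import *
o=arm.observe(); print(o["position"],o['width'],o['force'],o['ft_torque'],R.from_rotvec(o["ee_rot"]).as_matrix(),o['joints'])
s=Cam("side");t=Cam("top")
s.crop("pics/s14.png",180,140,280,220,8)
t.crop("pics/t14.png",390,100,490,170,8)
E
```

```text
clock: 19.3
position: [0.5785, -0.2962, 0.0732]
ee_rot: [2.202, 2.188, 0.067]
force: [0.5, -0.2, -2.2]
width: 0.604
[ 0.5785 -0.2962  0.0732] 0.6041314248647247 [ 0.4726 -0.1765 -2.1775] [-0.0881 -0.0252 -0.0188] [[ 0.0067  0.9984  0.0565]
 [ 1.     -0.0069  0.0045]
 [ 0.0049  0.0565 -0.9984]] [ 0.5466  0.6121 -0.2098  1.7001  0.1334  0.793   0.2788]
```

View pics/s14.png

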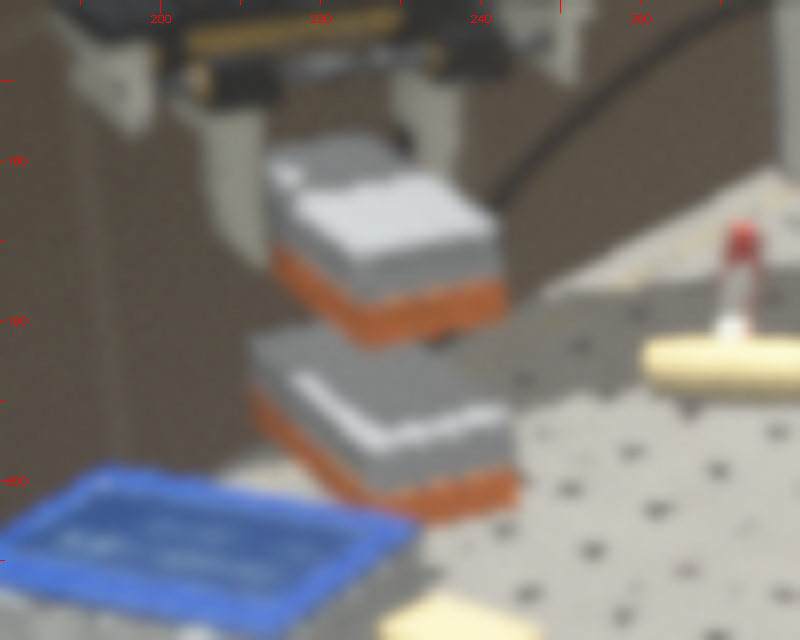

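View pics/t14.png

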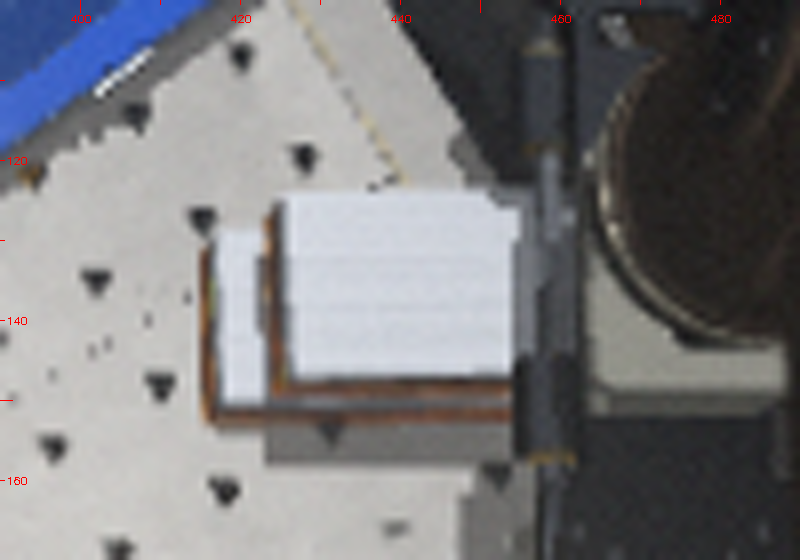

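```bash
python3 - <<'E'
from fit import *
s=Cam("side");t=Cam("top")
for a,b in [((425,124.3),(224.7,172)),((425.3,147.3),(242.1,167.5)),((416.8,128.6),(226.5,197.3)),((417.3,150.3),(243.3,191.2))]: print(*tri(t,a,s,b))
o=arm.observe();Rm=R.from_rotvec(o["ee_rot"]).as_matrix();T=o["position"]
def m(p,q): return T+Rm@np.array([p[0]+q[0],p[1]+q[1],p[2]+q[2]])
O=[(t,(0,.028,0),(425,124.3)),(s,(0,.028,0),(224.7,172)),(t,(0,-.028,0),(425.3,147.3)),(s,(0,-.028,0),(242.1,167.5)),
(s,(0,.028,.036),(226.3,183)),(s,(0,-.028,.036),(243.5,179.4))]
x,r=fit(O,[.093,0,-.036],m);print(x,r.reshape(-1,2))
print('tin centre',m(x,(-.065,0,.018)),'end',m(x,(0,0,.018)))
E
```

```text
[ 0.6023 -0.2008  0.1047] 0.001229973352602691
[ 0.5475 -0.2002  0.1069] 0.002063030495372652
[ 0.6077 -0.1924  0.0315] 0.0027108294734669663
[ 0.5529 -0.1922  0.0374] 0.0016720179612816106
[ 0.096  -0.0039 -0.0324] [[-0.0782  0.0238]
 [-0.1344 -1.2579]
 [-0.067   0.3618]
 [ 0.93    0.572 ]
 [-1.2952 -0.2209]
 [-0.2157  0.5098]]
tin centre [ 0.5746 -0.265   0.0885] end [ 0.575  -0.2     0.0888]
```

```bash
python3 -m inch '[[[1,4,2,5,0],[1,3,2,8,0],[1,0,0,7,0],[1,0,0,5,0],[1,0,0,0,0],[1,0,0,0,0]]]' 50; python3 - <<'E'
from fit import *
o=arm.observe(); print(o["position"],o['width'],o['force'],o['ft_torque'],R.from_rotvec(o["ee_rot"]).as_matrix(),o['joints'])
s=Cam("side");t=Cam("top")
s.crop("pics/s15.png",180,140,280,220,8)
t.crop("pics/t15.png",390,100,490,170,8)
E
```

```text
clock: 20.1
position: [0.5861, -0.2877, 0.0485]
ee_rot: [2.198, 2.187, 0.07]
force: [-0.2, -0.0, -2.5]
width: 0.606
[ 0.5861 -0.2877  0.0485] 0.6058405625133128 [-0.1531 -0.0371 -2.4918] [-0.0568 -0.0402  0.0045] [[ 0.0052  0.9982  0.0601]
 [ 1.     -0.0054  0.0034]
 [ 0.0038  0.0601 -0.9982]] [ 0.525   0.6444 -0.2034  1.7132  0.1435  0.7437  0.2564]
```

View pics/s15.png

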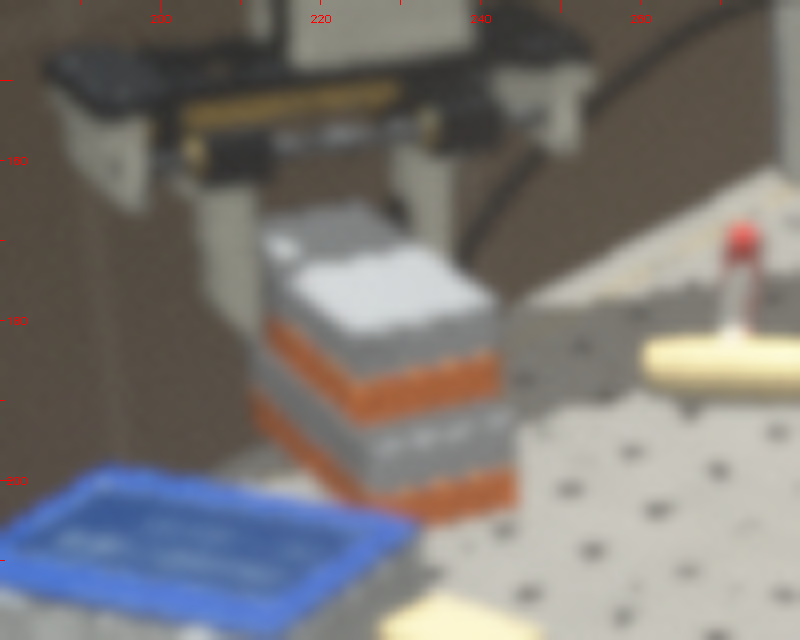

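View pics/t15.png

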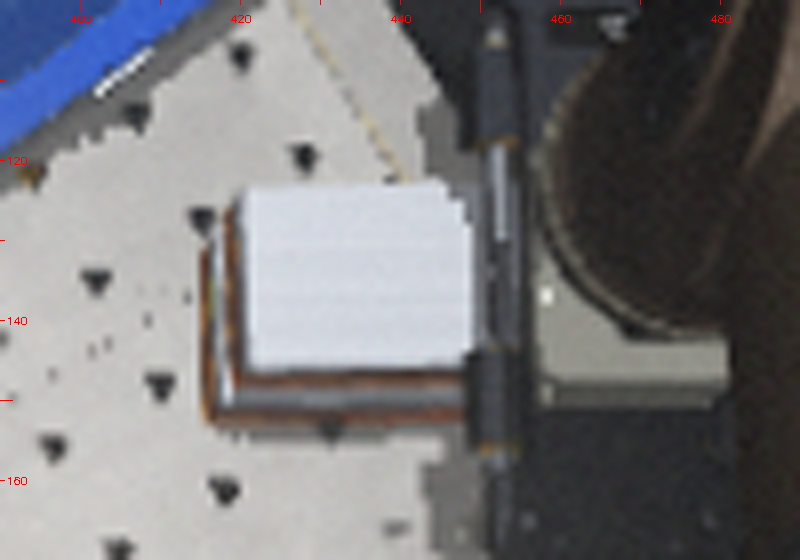

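```bash
python3 - <<'E'
from fit import *
s=Cam("side");t=Cam("top")
for a,b in [((420.9,123.2),(224.5,181.3)),((421,146.2),(242,177.2))]: print(*tri(t,a,s,b))
E
```

```text
[ 0.6093 -0.1944  0.0805] 0.004375636465254483
[ 0.554  -0.1939  0.0808] 0.000534313896163376
```

```bash
python3 -m inch '[[[1,1,-1.5,3,0],[1,0,0,2,0],[1,0,0,2,0],[1,0,0,0,0]]]' 50; python3 -m inch '[[[1,0,0,1.5,0],[1,0,0,0,0]]]'; python3 - <<'E'
from fit import *
o=arm.observe(); print(o["position"],o['force'])
E
```

```text
clock: 20.7
position: [0.5852, -0.2872, 0.0419]
ee_rot: [2.198, 2.185, 0.071]
force: [-1.0, 0.0, -2.5]
width: 0.613
clock: 20.9
position: [0.5853, -0.2872, 0.0402]
ee_rot: [2.198, 2.185, 0.071]
force: [-0.4, 0.2, -3.4]
width: 0.609
[ 0.5853 -0.2872  0.0402] [-0.4318  0.2297 -3.4433]
```

```bash
python3 -m inch '[[[1,0,0,1.5,0],[1,0,0,0,0]]]';python3 -m inch '[[[1,0,0,1,0],[1,0,0,0,0]]]'
```

```text
clock: 21.1
position: [0.5858, -0.2874, 0.0398]
ee_rot: [2.197, 2.184, 0.071]
force: [-0.7, -0.2, -1.5]
width: 0.611
clock: 21.3
position: [0.5859, -0.2874, 0.0397]
ee_rot: [2.197, 2.184, 0.071]
force: [-0.6, 1.1, -1.3]
width: 0.611
```

```bash
python3 -m inch '[[[1,0,0,2,0],[1,0,0,1,0]]]';python3 -m inch '[[[1,0,0,2,0],[1,0,0,2,0]]]';  python3 - <<'E'
from fit import *
o=arm.observe(); print(o["position"],o['force'],o['ft_torque'],R.from_rotvec(o["ee_rot"]).as_matrix())
s=Cam("side");t=Cam("top")
s.crop("pics/s16.png",180,140,280,220,8)
t.crop("pics/t16.png",390,100,490,170,8)
E
```

```text
clock: 21.5
position: [0.5861, -0.2876, 0.0395]
ee_rot: [2.197, 2.183, 0.07]
force: [-4.7, 1.8, 10.2]
width: 0.61
clock: 21.7
position: [0.5862, -0.2876, 0.0394]
ee_rot: [2.197, 2.182, 0.07]
force: [-10.1, 3.3, 24.6]
width: 0.611
[ 0.5862 -0.2876  0.0394] [-10.0515   3.2835  24.6205] [0.9335 2.5152 0.069 ] [[ 0.0065  0.998   0.0631]
 [ 1.     -0.0065  0.0002]
 [ 0.0006  0.0631 -0.998 ]]
```

View pics/s16.png

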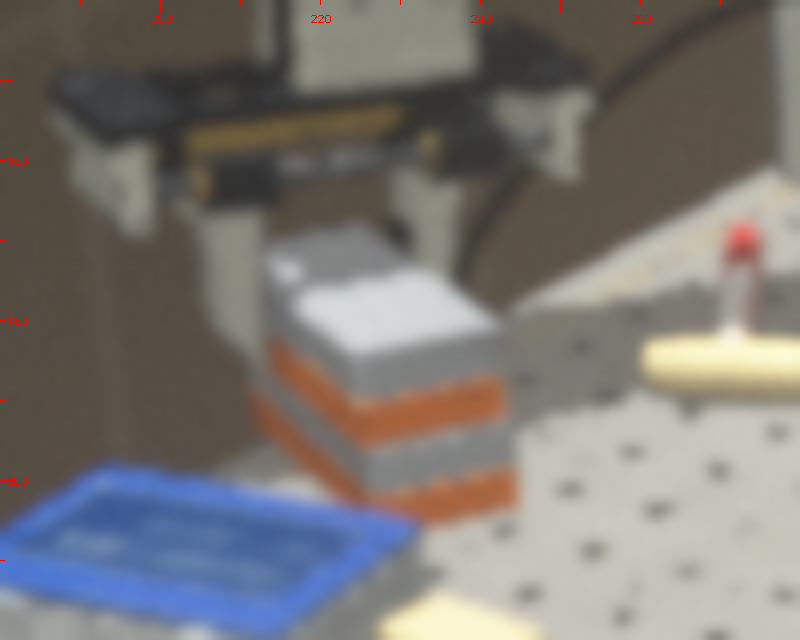

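View pics/t16.png

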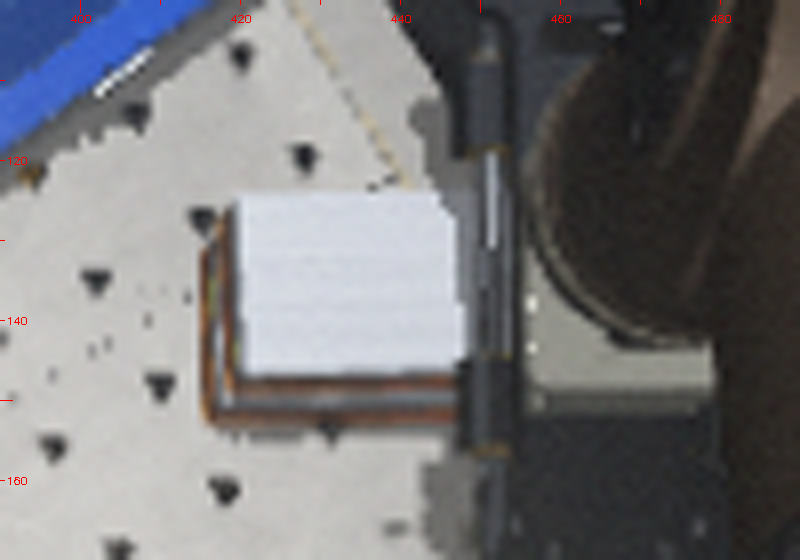

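```bash
python3 -m inch '[[[1,0,0,-0.5,0],[1,0,0,0,0],[1,0,0,0,0]]]'; python3 - <<'E'
from fit import *
s=Cam("side");t=Cam("top")
for a,b in [((419.8,124.3),(225,184)),((420.3,146.8),(242.3,180.5)),((417,128.6),(226.5,197.3))]: print(*tri(t,a,s,b))
E
```

```text
clock: 22.1
position: [0.5864, -0.2876, 0.0403]
ee_rot: [2.196, 2.182, 0.07]
force: [1.1, -0.5, -2.2]
width: 0.609
[ 0.6087 -0.1931  0.0725] 0.0037635831269334594
[ 0.5542 -0.1937  0.0708] 0.0010386630355017639
[ 0.6077 -0.1929  0.0313] 0.002926307225665281
```

```bash
python3 -m inch '[[[1,0,0,0.8,0],[1,0,0,0,0]]]'; python3 -m inch '[[[0.33,0,0,0,0],[0.3,0,0,0,0],[0.2,0,0,0,0],[0.1,0,0,0,0],[0,0,0,0,0],[0,0,0,0,0],[0,0,0,0,0],[0,0,0,0,0]]]'; python3 - <<'E'
from fit import *
o=arm.observe(); print(o["position"],o['force'],o['width'])
s=Cam("side");t=Cam("top")
s.crop("pics/s17.png",180,140,280,220,8)
t.crop("pics/t17.png",390,100,490,170,8)
E
```

```text
clock: 22.4
position: [0.5865, -0.2877, 0.0396]
ee_rot: [2.196, 2.181, 0.07]
force: [-2.0, 0.5, 2.3]
width: 0.609
clock: 23.2
position: [0.5874, -0.2879, 0.0395]
ee_rot: [2.195, 2.181, 0.071]
force: [0.4, -0.6, 0.7]
width: 0.995
[ 0.5874 -0.2879  0.0395] [ 0.3624 -0.573   0.7133] 0.9952997177265951
```

View pics/s17.png

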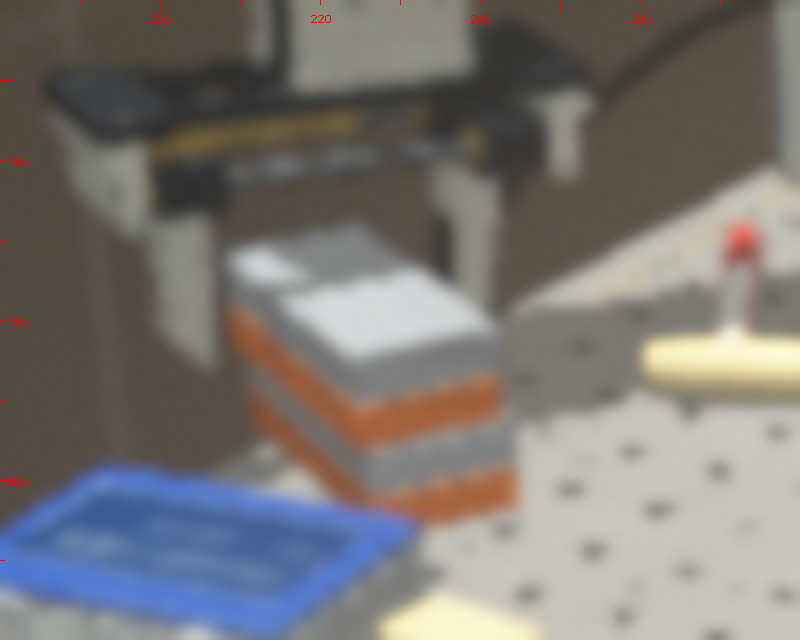

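View pics/t17.png

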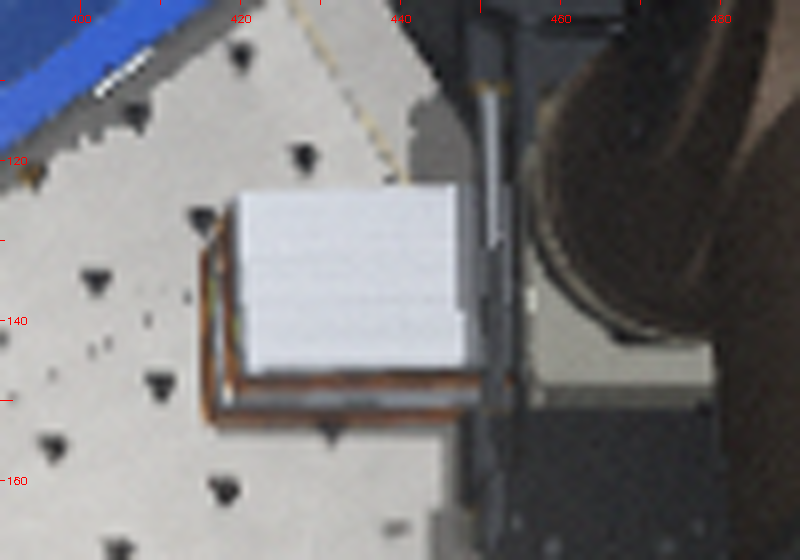

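```bash
python3 -m inch '[[[0,0,0,-10,0],[0,0,1,-20,0],[0,0,1,-30,0],[0,0,1,-40,0],[0,0,0,-40,0],[0,-20,0,-20,0],[0,-40,-20,0,0],[0,-40,-20,0,0],[0,0,0,0,0],[0,0,0,0,0]]]'; python3 - <<'E'
from fit import *
o=arm.observe(); print(o["position"],o['force'],o['width'])
s=Cam("side");t=Cam("top")
s.crop("pics/s18.png",180,140,280,220,8)
t.crop("pics/t18.png",390,100,490,170,8)
E
```

```text
clock: 24.3
position: [0.539, -0.3892, 0.2114]
ee_rot: [2.186, 2.182, 0.074]
force: [1.1, 1.3, -0.4]
width: 0.996
[ 0.539  -0.3892  0.2114] [ 1.0865  1.2751 -0.4284] 0.9957277305818221
```

View pics/s18.png

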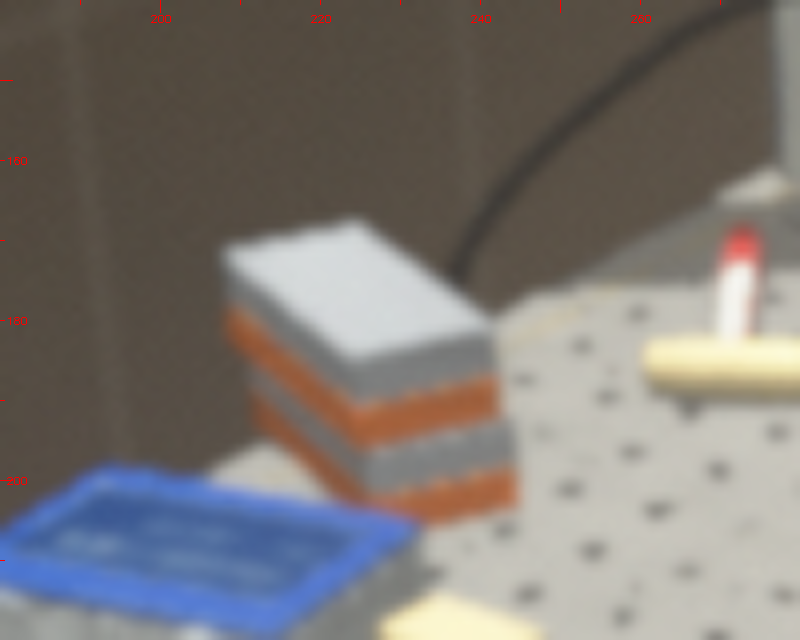

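View pics/t18.png

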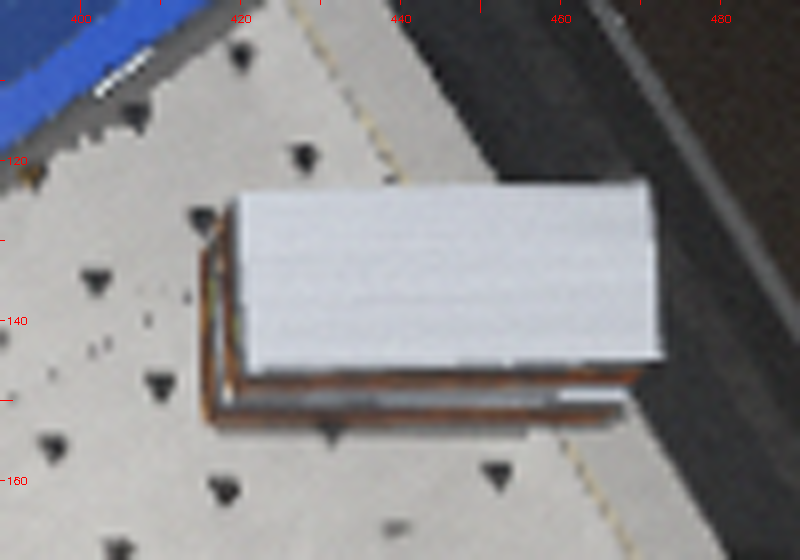

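```bash
python3 - <<'E'
from fit import *
s=Cam("side");t=Cam("top")
def m2(p,q): return np.array([p[0],p[1],p[2]])+rz(p[3])@np.array(q,float)
O=[(t,(.028,.065,.018),(419.7,124)),(s,(.028,.065,.018),(224.6,184.5)),(t,(-.028,-.065,.018),(473,144.5)),(s,(-.028,-.065,.018),(224.5,168)),(t,(-.028,.065,.018),(421,146.3)),(s,(-.028,.065,.018),(241.5,180.8)),(t,(.028,-.065,.018),(470.8,122.7)),(s,(.028,-.065,.018),(208.3,171.5))]
x,r=fit(O,[.58,-.26,.054,0],m2); print('upper',x); print(np.abs(r).max())
print(arm.observe()['dq'])
E
```

```text
upper [ 0.5849 -0.2589  0.0526  0.0297]
1.2978165848042522
[-0.007   0.0012 -0.0042  0.0014 -0.0006 -0.0025  0.0014]
```

```bash
python3 -c "
from cell import workorder
print(workorder.sign_off())"
```

```text
the job is handed in; nothing more can be done
None
```

The tin is turned over and stacked lid down on the lower tin, and the job is handed in at about 24 s of the 64 s allowed. I swung the handle fully over to its far stop, then gripped the tin across base and lid at 45–50 N. I drew it about 118 mm out of the sleeve, set it on the tin that lies lid down, and backed the arm clear.

| Last camera check | Measured | Limit |
|---|---|---|
| Distance between the two tin centres, seen from above | about 5 mm | 20 mm |
| Angle between long sides | about 0.03 rad | 0.21 rad |
| Height of upper tin centre above lower | about 36 mm | 31–41 mm |

- **Lid:** it looked shut in every picture.
- **Lower tin:** its visible corners had not moved measurably from where they were at the start.
- **Final state:** the gripper is open and touching nothing.

Three readings were not ideal:
- **Tin height in the clamp:** the cameras put its centre 3–5 mm below the stated 90 mm, so I set the grip height between the two.
- **Gripper tilt:** it crept to about 3.5 degrees during the moves. The tin went down slightly tilted and settled flat when released.
- **Contact force:** it reached about 21 N at the handle stop and about 25 N when setting the tin down.

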